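# Pin the swing-out hanger hooks to the laundry-room rail and lock it

## Task

Swing the hanger rail's locking lever fully open, to the green mark; then slide every hook that is there flat across the counter, without lifting it, into a bracket of its own, and drop a pin from the wooden holder fully home through bracket and hook eye. When all hooks are pinned and stand straight out from the rail, set the lever to the red mark at 60 degrees so that the bar locks the pins in; let go of everything, and do not disturb the bottle, the mug or the tub (spare pins are left over).

Things in the scene. Friction and masses are not known exactly. Their poses are not given: they have to be found in the camera images.
- hook0: Hanger hook lying flat (2 or 3 of 3 present, all alike, 0.16 kg): blue bar x -45 to +35, 26 wide, 14 high; steel eye at its +x end; white upright fin 34 long (x), 14 wide (y), z 14 to 48, is the grip. Origin: on the underside, under the fin's middle; x towards the eye, z up. Any hook fits any bracket.
- eye0 (a point): Centre of the eye of hook0, on the hook's x axis 60 mm ahead of its origin, 14 mm above its underside. The eye is a steel ring, 30 mm outside, 12 mm high (z 8 to 20 mm), with an upright through hole 13 mm wide.
- hook1: Hanger hook lying flat (2 or 3 of 3 present, all alike, 0.16 kg): blue bar x -45 to +35, 26 wide, 14 high; steel eye at its +x end; white upright fin 34 long (x), 14 wide (y), z 14 to 48, is the grip. Origin: on the underside, under the fin's middle; x towards the eye, z up. Any hook fits any bracket.
- eye1 (a point): Centre of the eye of hook1, on the hook's x axis 60 mm ahead of its origin, 14 mm above its underside. The eye is a steel ring, 30 mm outside, 12 mm high (z 8 to 20 mm), with an upright through hole 13 mm wide.
- hook2: Hanger hook lying flat (2 or 3 of 3 present, all alike, 0.16 kg): blue bar x -45 to +35, 26 wide, 14 high; steel eye at its +x end; white upright fin 34 long (x), 14 wide (y), z 14 to 48, is the grip. Origin: on the underside, under the fin's middle; x towards the eye, z up. Any hook fits any bracket.
- eye2 (a point): Centre of the eye of hook2, on the hook's x axis 60 mm ahead of its origin, 14 mm above its underside. The eye is a steel ring, 30 mm outside, 12 mm high (z 8 to 20 mm), with an upright through hole 13 mm wide.
- bracket0: Grey fixed clevis bracket, one of three 110 mm apart on the rail (32 high, behind). Lower ear z 0 to 6 mm, throat 6 to 22, upper ear 22 to 30; ears 32 x 32, through hole 13 wide. Throat opens to -x (towards the robot); back wall at x = +16.5: an eye pushed against it is 1.5 mm too deep. Origin: hole axis at counter level; x into the throat: a hook straight out has the same x; z up.
- bracket1: Grey fixed clevis bracket, one of three 110 mm apart on the rail (32 high, behind). Lower ear z 0 to 6 mm, throat 6 to 22, upper ear 22 to 30; ears 32 x 32, through hole 13 wide. Throat opens to -x (towards the robot); back wall at x = +16.5: an eye pushed against it is 1.5 mm too deep. Origin: hole axis at counter level; x into the throat: a hook straight out has the same x; z up.
- bracket2: Grey fixed clevis bracket, one of three 110 mm apart on the rail (32 high, behind). Lower ear z 0 to 6 mm, throat 6 to 22, upper ear 22 to 30; ears 32 x 32, through hole 13 wide. Throat opens to -x (towards the robot); back wall at x = +16.5: an eye pushed against it is 1.5 mm too deep. Origin: hole axis at counter level; x into the throat: a hook straight out has the same x; z up.
- pin0: Hinge pin, one of 4 alike, upright in the holder, 40 g: shank 10 mm diameter, 29 long, lowest 7 mm tapered to a 4 mm tip; brass collar 30 diameter, z 29 to 33; black round stem 12 diameter, z 33 to 67, is the grip. Origin: centre of the tip, z up. Origin is 5 mm above the counter in the holder, 1 mm when home in a bracket (collar on the upper ear).
- pin1: Hinge pin, one of 4 alike, upright in the holder, 40 g: shank 10 mm diameter, 29 long, lowest 7 mm tapered to a 4 mm tip; brass collar 30 diameter, z 29 to 33; black round stem 12 diameter, z 33 to 67, is the grip. Origin: centre of the tip, z up. Origin is 5 mm above the counter in the holder, 1 mm when home in a bracket (collar on the upper ear).
- pin2: Hinge pin, one of 4 alike, upright in the holder, 40 g: shank 10 mm diameter, 29 long, lowest 7 mm tapered to a 4 mm tip; brass collar 30 diameter, z 29 to 33; black round stem 12 diameter, z 33 to 67, is the grip. Origin: centre of the tip, z up. Origin is 5 mm above the counter in the holder, 1 mm when home in a bracket (collar on the upper ear).
- pin3: Hinge pin, one of 4 alike, upright in the holder, 40 g: shank 10 mm diameter, 29 long, lowest 7 mm tapered to a 4 mm tip; brass collar 30 diameter, z 29 to 33; black round stem 12 diameter, z 33 to 67, is the grip. Origin: centre of the tip, z up. Origin is 5 mm above the counter in the holder, 1 mm when home in a bracket (collar on the upper ear).
- holder: Fixed wooden block 190 (x) x 46 (y) x 34 mm high with four holes in a row along its x axis, at x = -69, -23, +23, +69 mm, in which the pins stand. Origin: centre of its underside.
- lever (a joint): Angle (rad) of the locking lever, upright hinge axis, stays where left (about 2 N at the knob). 0 = open, at its stop and the green mark, pointing to the robot (the brackets' -x); grows as it swings outwards to the rail's +y side; 1.047 (60 degrees) = locked, red mark; goes on to 1.4.
- bar: Orange retaining bar along the rail behind the brackets, z 36.5 to 41.5 mm, moved by the lever 8.5 mm per rad towards -x. Its front edge is 20 mm behind the hole axes when open (clear of the collars), 11 mm at the red mark (over the collars' rear). With the bar out a collar cannot go down; a pin not home jams it. Origin: at counter level, under the middle hole axis when open.
- lever_grip (a point): Grip point on the lever's red upright round knob, 16 mm diameter, z = 46 to 80 mm, 75 mm from the hinge axis; this point is on the knob's axis at 66 mm height.
- lever_hinge (a point): Point on the lever's upright hinge axis, at 66 mm height; it stays put.
- detergent: Bystander: orange bottle, 68 mm diameter, 150 high. Origin: centre of its underside.
- mug: Bystander: white mug, 80 mm diameter, 90 high. Origin: centre of its underside.
- tub: Bystander: white tub with green cap, 76 mm diameter, 80 high. Origin: centre of its underside.
Things that resemble listed ones, but are neither listed nor needed, are in the scene too. What is shaped like the pin2 but blue is not meant.

How it is judged:
By the outcome, as a careful person would: the job done as asked, in the order asked, and still so for the second after the job is handed in, with the robot touching nothing.
Of hook0, hook1, hook2 only 2 to 3 are there at a start; the rules pass over those that are not, and their reading is None.
At some moment in a run one of hook0, hook1, hook2 may be knocked a few centimetres aside while the robot is not near it.
Once in a run the grip may slacken for a moment while it holds something.
It also fails if it takes over 210 s, if anything falls off the work surface, if the arm or the gripper's body presses on something with over 40 N, if the wrist force passes 120 N, or if a joint passes its speed limit or range.

## Robot

A 6-joint arm with a two-finger parallel gripper is mounted at the origin on the work surface. World frame = base frame: x ahead of the robot, y to its left, z up, the work surface at z = 0. Lengths are in m, angles in rad, forces in N, time in s.
With the tool pointing down it reaches from about 0.25 to 0.725 m from the base axis. Payload 4 kg.
Tool frame: the origin (TCP) lies on the centre line of the jaws, within the pads' length; the fingertips stand 8 mm ahead of it and the grasp point (between the pads) lies 11 mm behind it (bot.tips_ahead is the distance from the TCP to the fingertips, in m); z points along the fingers, y is the line along which they close (so a half turn about z gives the same grasp; the last joint's range is limited). The gripper opens to 85 mm and grips with 20 to 120 N. Pads are 22 mm wide; open, the fingers measure 114 mm over their backs; the gripper's body (76 mm by 85 mm) begins 54 mm behind the grasp point. The pads swing forward as they close: fully open they stand 13 mm farther back than shut.
Start: joints at [1.266, 0.241, 0.005, 1.335, 0, 1.571], TCP at [0.15, 0.477, 0.239] pointing down, gripper open.
Joint ranges: [-2.72, 2.72], [-1.05, 1.87], [-1.09, 1.28], [-1.99, 2.15], [-1.42, 1.44], [-3.14, 3.14]. Speed limits (rad/s): [2.79, 2.79, 3.14, 3.14, 3.14, 3.14].

## Interface

Orientations are given as a unit quaternion [x, y, z, w].
In Python, from workcell import bot gives the robot as it stands. The module is installed in compiled form; this text tells all that it offers.
- The arm moves only by the tool jog_arm, never from a script. Its argument "plan" is one flat list of numbers, 7 for each row, row after row: the shift along the world's x, y, z in mm, then the turn, a rotation vector about the world's x, y, z in rad, then the gripper command: -1 is fully open, 1 is shut, values between are in proportion. A call has 1 to 12 rows; each row shifts and turns the commanded pose from where the row before left it; what a row does not reach is not made up. A row lasts 1/10 s, in which the tool goes at most 50 mm and 8.59 degrees, less where a joint would pass 70% of its speed; a pose out of reach is approached as far as the arm can. A call with a gripper value outside its range is refused whole. The fingers move at their own pace and stop on an object; "force" is the grip in N (left out, the last holds). Time passes only in rows, so rows that do not move let the fingers close. It gives the time, the measured TCP pose, the force, the opening and the grip force at its end, in the units of the state.
- bot.get_obs(): the state, without advancing time (a new reading comes with each control period).
- bot.capture(name): name is "scene" or "side" or "wrist"; returns the picture (420x560x3 uint8, blue, green, red); there is no depth.
- bot.camera_params(name): a dict with "intrinsics" (3x3 intrinsics, pixels), "R" (3x3) and "t" (3): a world point X has camera coordinates R X + t; the wrist camera has in their place "mount" (4x4, takes a point from camera to tool coordinates, whose origin is the TCP and whose axes are the flange's). Camera axes: x right, y down, z forward; pixel columns grow to the right and rows downward; lengths in m; the calibration is good to about 2 mm. The wrist camera is an equidistant fisheye: a pixel r from the principal point sees the ray r / f radians off the axis. A picture is of the moment at which its call begins: read the wrist's pose just before it. camera_params takes no time and is no camera call.
- bot.sign_off(): hands the job in; it is judged then, once.
The state is a dict: "time_s": time; "joint_positions": joint angles; "qd": joint speeds; "joint_efforts": joint torques, N m; "tool_pos": TCP position; "eef_rot": TCP orientation; "ft_force": force on the tool from outside, world axes, zero at the start; "moment": the same for the moment, N m; "opening": finger opening in m; "finger_force": force on a finger pad.
Only numpy, scipy, OpenCV 4.12 (cv2) and the standard library are available. Lean on these libraries where they do the work, as an engineer would, in place of code of your own. Each camera call takes 0.05 s, during which the arm holds its last target. There are 200 camera calls.

## Working session

There is one attempt and no reset: what is moved stays moved. The work goes in short steps, Python scripts to look and compute and a tool call to move; the robot and the scene stay as the last step left them, time stands still between calls to the robot, and variables do not carry over. Pictures are saved under pics/ and viewed, at most 14 in all, crops included, and the job is handed in when it is done.

Besides the shell and the picture viewer there is one more tool, called after "Emit:" as name(argument=value, ...), one argument or row to a line, values as JSON. jog_arm: Moves the arm, as the interface text tells. Its arguments: {"type":"object","properties":{"plan":{"type":"array","items":{"type":"number"}},"force":{"type":"number"}},"required":["plan"]}

```bash
mkdir -p pics
python3 - <<'E'
from workcell import bot
import cv2,numpy as np
for n in ("scene","side"):
    im=bot.capture(n); cv2.imwrite(f"pics/{n}0.png",cv2.resize(im,(800,600),interpolation=cv2.INTER_CUBIC))
    cv2.imwrite(f"{n}_raw.png",im)
    p=bot.camera_params(n); print(n,np.round(p["intrinsics"],1).tolist(),np.round(p["R"],4).tolist(),np.round(p["t"],4).tolist())
p=bot.camera_params("wrist");print({k:np.round(v,4).tolist() for k,v in p.items()})
o=bot.get_obs();print(o)
E
```

```text
scene [[480.5, 0.0, 275.4], [0.0, 480.5, 214.9], [0.0, 0.0, 1.0]] [[0.0079, 1.0, 0.0041], [0.5397, -0.0009, -0.8418], [-0.8418, 0.0088, -0.5397]] [-0.0459, -0.2303, 1.5432]
side [[418.8, 0.0, 278.0], [0.0, 418.8, 208.3], [0.0, 0.0, 1.0]] [[0.7157, -0.6982, -0.014], [-0.5316, -0.5317, -0.6593], [0.4529, 0.4793, -0.7518]] [-0.3493, 0.3548, 0.7438]
{'intrinsics': [[325.1923, 0.0, 279.5976], [0.0, 325.1923, 207.7636], [0.0, 0.0, 1.0]], 'mount': [[0.0002, -0.9591, -0.2831, 0.0728], [1.0, 0.0002, -0.0003, 0.0003], [0.0003, -0.2831, 0.9591, -0.1354], [0.0, 0.0, 0.0, 1.0]]}
{'time_s': 0.1, 'joint_positions': array([ 1.26604897e+00,  2.41326947e-01,  3.90132548e-03,  1.33522243e+00,
       -5.67857786e-06,  1.57078137e+00]), 'qd': array([ 0.00120773, -0.00151072,  0.00318865,  0.00012664,  0.0007188 ,
        0.00211249]), 'joint_efforts': array([-4.90019477e-05, -3.73138154e+01,  2.53009343e+01,  1.08887174e-02,
       -2.39807952e-05,  4.34769788e-06]), 'tool_pos': array([0.14986591, 0.47644657, 0.23852349]), 'eef_rot': array([ 1.51777275e-01,  9.88414286e-01, -9.15563763e-04, -1.37732058e-04]), 'ft_force': array([ 0.21503996, -0.39969132,  0.73203132]), 'moment': array([ 0.03181237, -0.00695936, -0.00759488]), 'finger_force': 0.0, 'opening': 0.08546877875651666}
```

View pics/scene0.png

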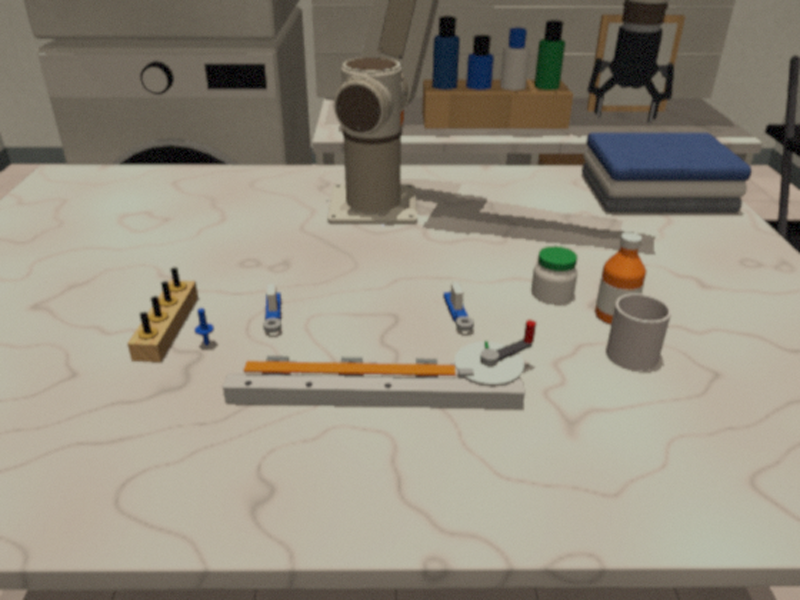

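View pics/side0.png

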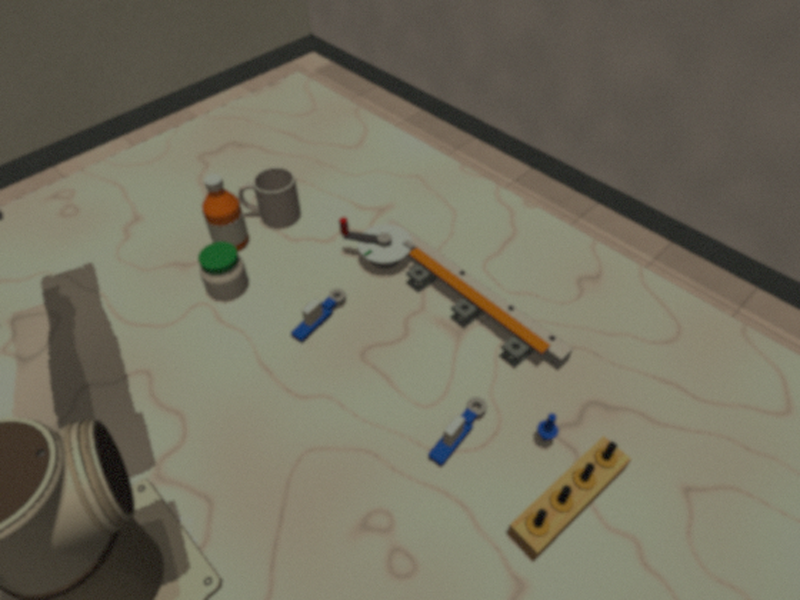

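The scene shows two hooks (eyes at view px 273,325 and 465,325), the holder with four pins on the left, the blue decoy pin at (205,325), the rail at the bottom and the lever knob at (530,330). The side view agrees: eyes at (477,407) and (338,298).

```bash
cat > h.py <<'E'
from workcell import bot
import numpy as np, cv2
from scipy.spatial.transform import Rotation as Ro
def ray(n,uv,obs=None):
    p=bot.camera_params(n); K=np.array(p["intrinsics"])
    d=np.array([(uv[0]-K[0,2])/K[0,0],(uv[1]-K[1,2])/K[1,1],1.])
    if n!="wrist":
        R=np.array(p["R"]); return -R.T@p["t"], R.T@d
    r=np.hypot(d[0],d[1]); d=np.array([*(d[:2]/max(r,1e-9)*np.sin(r)),np.cos(r)])
    M=np.array(p["mount"]); o=obs; R=Ro.from_quat(o["eef_rot"]).as_matrix()
    return R@M[:3,3]+o["tool_pos"], R@M[:3,:3]@d
def plane(n,uv,z,obs=None):
    c,d=ray(n,uv,obs); return np.round((c+d*(z-c[2])/d[2])*1000,1)
def proj(n,X,obs=None):
    X=np.array(X)/1000.; p=bot.camera_params(n);K=np.array(p["intrinsics"])
    if n!="wrist":
        c=np.array(p["R"])@X+p["t"]; return K[:2,:2]@(c[:2]/c[2])+K[:2,2]
    R=Ro.from_quat(obs["eef_rot"]).as_matrix(); M=np.array(p["mount"])
    c=M[:3,:3].T@(R.T@(X-obs["tool_pos"])-M[:3,3]); th=np.arctan2(np.hypot(*c[:2]),c[2])
    return K[0,0]*th*c[:2]/np.hypot(*c[:2])+K[:2,2]
def snap(n,f,pts=None):
    o=bot.get_obs(); im=bot.capture(n); cv2.imwrite(f"{f}_raw.png",im)
    import pickle; pickle.dump(o,open(f"{f}.pkl","wb")); return im,o
E
python3 - <<'E'
from h import *
V=lambda u,v:(u*.7,v*.7)
S=dict(br0=((278,358),30),br1=((352,359),30),br2=((427,361),30),knobtop=((531,323),80),hinge=((489,355),50),eyeA=((272,324),20),eyeB=((465,324),20),finA=((271,290),48),finB=((456,290),48),p1=((145,315),72),p2=((156,298),72),p3=((166,284),72),p4=((175,270),72),tub=((557,255),80),bot=((613,318),0),mug=((640,302),90),decoy=((201,311),60))
for k,(q,z) in S.items(): print("scene",k,plane("scene",V(*q),z/1000)[:2])
D=dict(br0=((515,346),30),br1=((463,307),30),br2=((419,271),30),knobtop=((344,219),80),hinge=((383,239),50),eyeA=((477,406),20),eyeB=((338,296),20),finA=((457,425),48),finB=((316,308),48),p1=((611,447),72),p2=((589,469),72),p3=((566,492),72),p4=((542,515),72),tub=((219,257),80),bot=((214,184),150),mug=((276,178),90),decoy=((552,417),60))
for k,(q,z) in D.items(): print("side",k,plane("side",V(*q),z/1000)[:2])
E
```

```text
scene br0 [ 612.6 -129. ]
scene br1 [615.3 -20.1]
scene br2 [620.5  90. ]
scene knobtop [595.3 241.4]
scene hinge [632.9 177.8]
scene eyeA [ 508.5 -153.4]
scene eyeB [509.1 156.9]
scene finA [ 449.4 -160.9]
scene finB [449.8 146. ]
scene p1 [ 561.  -331.4]
scene p2 [ 512.8 -328.6]
scene p3 [ 470.1 -324.6]
scene p4 [ 424.5 -322. ]
scene tub [387.1 322.9]
scene bot [462.  412.6]
scene mug [554.1 411.7]
scene decoy [ 531.6 -256.1]
side br0 [ 618.7 -131.5]
side br1 [621.2 -20.6]
side br2 [628.8  88.8]
side knobtop [591.4 240. ]
side hinge [626.1 176.9]
side eyeA [ 499.4 -156.9]
side eyeB [495.2 152.2]
side finA [ 442.4 -166.4]
side finB [438.6 137.2]
side p1 [ 549.4 -336.5]
side p2 [ 503.4 -333.7]
side p3 [ 457.7 -331. ]
side p4 [ 413.4 -327.5]
side tub [379.6 316.9]
side bot [444.9 402.3]
side mug [570.3 410.5]
side decoy [ 538.5 -253.8]
```

Emit:
jog_arm(
  plan=[20, -25, 10, 0, 0, 0.022, -1, 26, -34, 5, 0, 0, 0.022, -1, 27, -35, 5, 0, 0, 0.022, -1, 27, -35, 5, 0, 0, 0.022, -1, 27, -35, 5, 0, 0, 0.022, -1, 27, -35, 5, 0, 0, 0.022, -1, 27, -35, 5, 0, 0, 0.022, -1, 27, -35, 5, 0, 0, 0.022, -1, 27, -35, 5, 0, 0, 0.022, -1, 27, -35, 5, 0, 0, 0.022, -1, 27, -35, 5, 0, 0, 0.022, -1, 27, -35, 5, 0, 0, 0.022, -1],
)

```text
time_s: 1.3
tool_pos: [0.4666, 0.0662, 0.3042]
eef_rot: [0.02, 1.0, 0.0, -0.0]
ft_force: [1.2, 0.9, -0.4]
opening: 0.0853
finger_force: 0.0
```

Emit:
jog_arm(
  plan=[0, 0, 0, 0, 0, 0, -1, 0, 0, 0, 0, 0, 0, -1, 0, 0, 0, 0, 0, 0, -1],
)

```text
time_s: 1.6
tool_pos: [0.4653, 0.0685, 0.3038]
eef_rot: [0.02, 1.0, 0.0, -0.001]
ft_force: [1.0, -0.1, 0.4]
opening: 0.0854
finger_force: 0.0
```

Run:
```python
from h import *
im,o=snap("wrist","w1"); print(o["tool_pos"],o["eef_rot"],o["time_s"])
cv2.imwrite("pics/w1.png",cv2.resize(im,(800,600),interpolation=cv2.INTER_CUBIC))
```

```text
[0.46526907 0.06845069 0.30381132] [ 2.01447784e-02  9.99796768e-01  5.74168662e-05 -7.79266531e-04] 1.6
```

View pics/w1.png

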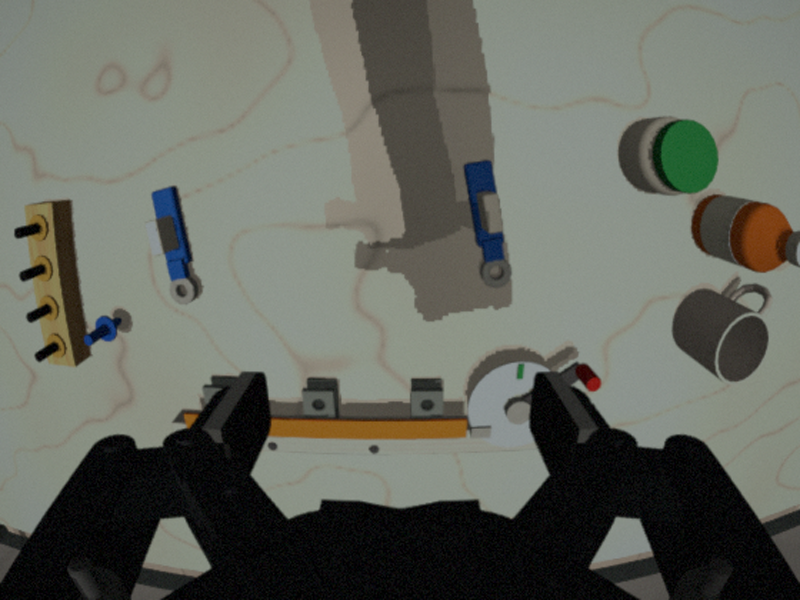

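The wrist view shows the holes of two brackets at (318,404) and (427,405), hook eyes at (182,291) and (495,272), the hinge at (517,410), the knob at about (592,379) and the green mark at (520,371).

Run:
```python
from h import *
import pickle
o=pickle.load(open("w1.pkl","rb"))
im=cv2.imread("w1_raw.png")
a=cv2.resize(im[240:310,120:290],(800,329),interpolation=cv2.INTER_CUBIC)
b=cv2.resize(im[230:310,320:430],(412,300),interpolation=cv2.INTER_CUBIC)
c=cv2.resize(im[110:215,320:370],(143,300),interpolation=cv2.INTER_CUBIC)
d=cv2.resize(im[125:215,100:150],(167,300),interpolation=cv2.INTER_CUBIC)
cv2.imwrite("pics/w1c.png",np.vstack([a[:299],np.hstack([b,c,d,np.zeros((300,800-412-143-167,3),np.uint8)])]))
V=lambda u,v:(u*.7,v*.7)
for k,q,z in [("b1",(318,404),30),("b2",(427,405),30),("hinge",(517,410),50),("knobtop",(594,384),80),("green",(520,371),4),("green_z20",(520,371),20),("eyeA",(182,291),20),("eyeB",(495,272),20),("tailA",(163,189),14),("tailB",(478,162),14),("p1",(40,353),72),("p2",(32,314),72),("p3",(24,272),72),("p4",(18,232),72)]:
    print(k,plane("wrist",V(*q),z/1000,o)[:2])
```

```text
b1 [622.9 -20.2]
b2 [627.4  90.2]
hinge [627.7 178.3]
knobtop [589.2 243.6]
green [607.4 191. ]
green_z20 [599.5 186.6]
eyeA [ 500.8 -152.7]
eyeB [495.1 157.6]
tailA [ 396.7 -163.1]
tailB [392.5 143.5]
p1 [ 548.9 -329. ]
p2 [ 503.9 -325.7]
p3 [ 457.7 -324.3]
p4 [ 415.1 -323.1]
```

View pics/w1c.png

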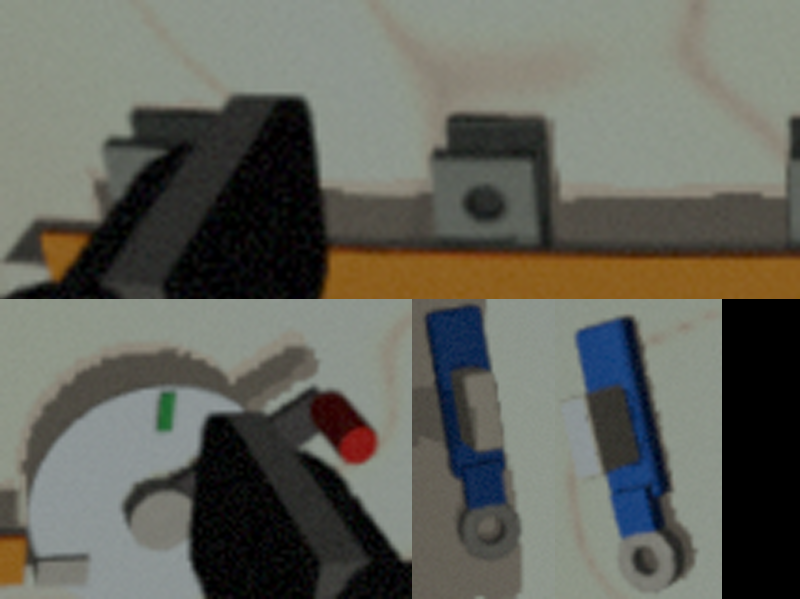

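Emit:
jog_arm(
  plan=[20, 30, -10, 0, 0, 0, -1, 26, 36, -30, 0, 0, 0, -1, 26, 36, -40, 0, 0, 0, -1, 26, 36, -45, 0, 0, 0, -1, 26, 37, -49, 0, 0, 0, -1, 0, 0, -30, 0, 0, 0, -1, 0, 0, -20, 0, 0, 0, -1, 0, 0, -18, 0, 0, 0, -1, 0, 0, 0, 0, 0, 0, -1, 0, 0, 0, 0, 0, 0, -1],
)

```text
time_s: 2.65
tool_pos: [0.5713, 0.2189, 0.0927]
eef_rot: [0.019, 1.0, -0.0, -0.0]
ft_force: [0.8, -0.8, 1.0]
opening: 0.0856
finger_force: 0.0
```

Emit:
jog_arm(
  plan=[0, 0, 0, 0, 0, 0, 1, 0, 0, 0, 0, 0, 0, 1, 0, 0, 0, 0, 0, 0, 1, 0, 0, 0, 0, 0, 0, 1, 0, 0, 0, 0, 0, 0, 1, 0, 0, 0, 0, 0, 0, 1, 0, 0, 0, 0, 0, 0, 1, 0, 0, 0, 0, 0, 0, 1],
  force=30,
)

```text
time_s: 3.45
tool_pos: [0.5721, 0.2178, 0.0925]
eef_rot: [0.02, 1.0, -0.0, -0.0]
ft_force: [-0.4, -0.4, 0.2]
opening: 0.0
finger_force: 0.0
```

Emit:
jog_arm(
  plan=[0, 0, 5, 0, 0, 0, -1, 0, 0, 0, 0, 0, 0, -1, 0, 0, 0, 0, 0, 0, -1, 0, 0, 0, 0, 0, 0, -1, 6, 8, 0, 0, 0, 0, -1, 6, 9, 0, 0, 0, 0, -1, 5, 9, 0, 0, 0, 0, -1, 0, 0, -12, 0, 0, 0, -1, 0, 0, -12, 0, 0, 0, -1, 0, 0, -12, 0, 0, 0, -1, 0, 0, 0, 0, 0, 0, -1],
)

```text
time_s: 4.55
tool_pos: [0.5867, 0.2427, 0.058]
eef_rot: [0.021, 1.0, -0.001, -0.003]
ft_force: [-1.3, -0.2, -1.0]
opening: 0.0855
finger_force: 0.0
```

Emit:
jog_arm(
  plan=[0, 0, 0, 0, 0, 0, 1, 0, 0, 0, 0, 0, 0, 1, 0, 0, 0, 0, 0, 0, 1, 0, 0, 0, 0, 0, 0, 1, 0, 0, 0, 0, 0, 0, 1, 0, 0, 0, 0, 0, 0, 1, 0, 0, 0, 0, 0, 0, 1],
  force=30,
)

```text
time_s: 5.25
tool_pos: [0.59, 0.243, 0.0622]
eef_rot: [0.021, 1.0, -0.001, 0.001]
ft_force: [2.1, -5.1, 2.5]
opening: 0.0151
finger_force: 29.6
```

Emit:
jog_arm(
  plan=[-5, -4, 0, 0, 0, 0, 1, -6, -4, 0, 0, 0, 0, 1, -9, -9, 0, 0, 0, 0, 1, -7, -11, 0, 0, 0, 0, 1, -5, -12, 0, 0, 0, 0, 1, -3, -12, 0, 0, 0, 0, 1, -1, -9, 0, 0, 0, 0, 1, 0, -3, 0, 0, 0, 0, 1, 0, -1, 0, 0, 0, 0, 1, 0, 0, 0, 0, 0, 0, 1],
)

```text
time_s: 6.25
tool_pos: [0.5482, 0.1817, 0.0619]
eef_rot: [0.019, 1.0, 0.003, -0.004]
ft_force: [-11.6, 4.2, 11.5]
opening: 0.0152
finger_force: 20.5
```

Emit:
jog_arm(
  plan=[0, 0, 0, 0, 0, 0, 1, 0, 0, 0, 0, 0, 0, 1],
)

```text
time_s: 6.45
tool_pos: [0.5482, 0.1817, 0.062]
eef_rot: [0.019, 1.0, 0.003, -0.004]
ft_force: [-11.1, 3.9, 11.1]
opening: 0.015
finger_force: 29.8
```

Emit:
jog_arm(
  plan=[2, -2, 0, 0, 0, 0, 1, 2, -2, 0, 0, 0, 0, 1, 0, -2, 0, 0, 0, 0, 1, 0, 0, 0, 0, 0, 0, 1, 0, 0, 0, 0, 0, 0, 1],
)

```text
time_s: 6.95
tool_pos: [0.5483, 0.1813, 0.062]
eef_rot: [0.016, 1.0, 0.008, -0.008]
ft_force: [-21.7, 18.0, 14.5]
opening: 0.0148
finger_force: 31.1
```

Run:
```python
from h import *
im,o=snap("scene","s2"); 
c=im[220:300,280:420]
im2,o=snap("wrist","w2")
cv2.imwrite("pics/w2.png",np.vstack([cv2.resize(c,(525,300),interpolation=cv2.INTER_CUBIC)[:,:525],cv2.resize(im2[150:350,105:455],(525,300),interpolation=cv2.INTER_CUBIC)]))
```

```text
(no output)
```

View pics/w2.png

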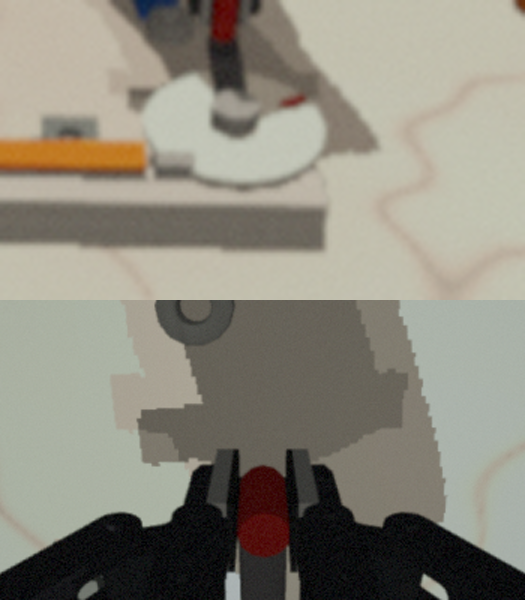

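The lever is at its stop, with the knob in line towards the robot. I'll release it and look at hook B.

Emit:
jog_arm(
  plan=[-2, 3, 0, 0, 0, 0, 0.5, -2, 3, 0, 0, 0, 0, -0.5, 0, 0, 0, 0, 0, 0, -1, 0, 0, 0, 0, 0, 0, -1, 0, 0, 20, 0, 0, 0, -1, -10, 0, 30, 0, 0, 0, -1, -30, -6, 30, 0, 0, 0, -1, -30, -8, 30, 0, 0, 0, -1, -30, -8, 20, 0, 0, 0, -1, -20, -8, 0, 0, 0, 0, -1, 0, 0, 0, 0, 0, 0, -1, 0, 0, 0, 0, 0, 0, -1],
)

```text
time_s: 8.25
tool_pos: [0.4338, 0.1487, 0.1918]
eef_rot: [0.021, 1.0, 0.0, 0.001]
ft_force: [0.4, -0.4, -1.0]
opening: 0.0854
finger_force: 0.0
```

Run:
```python
from h import *
im,o=snap("wrist","w3"); print(o["tool_pos"],o["eef_rot"],o["time_s"],o["ft_force"])
cv2.imwrite("pics/w3.png",cv2.resize(im,(800,600),interpolation=cv2.INTER_CUBIC))
```

```text
[0.43377082 0.14865545 0.19175561] [2.08881776e-02 9.99781557e-01 2.88676601e-04 6.61984783e-04] 8.25 [ 0.36555602 -0.3602963  -1.02380606]
```

View pics/w3.png

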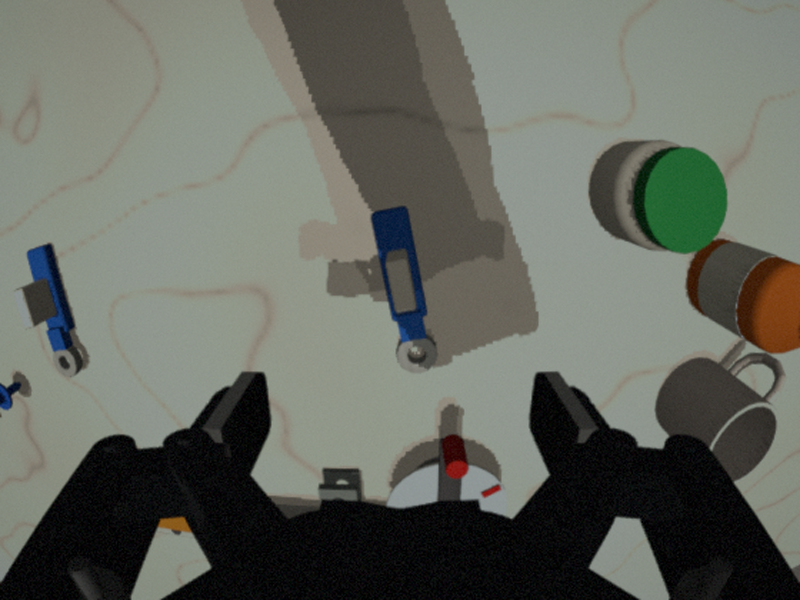

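Hook B: eye at (417,352), fin top centre at (400,281), tail at (391,211). Hook A is at the left, with its eye at (68,361).

Run:
```python
from h import *
import pickle
o=pickle.load(open("w3.pkl","rb"))
V=lambda u,v:(u*.7,v*.7)
for k,q,z in [("eyeB",(417,352),20),("finB",(400,281),48),("tailB",(391,210),14),("eyeA",(68,361),20),("tailA",(40,246),14),("finA",(40,302),48),("knob",(457,469),80),("b2",(341,482),30)]:
    print(k,plane("wrist",V(*q),z/1000,o)[:2])
```

```text
eyeB [493.8 159.4]
finB [433.4 149.6]
tailB [392.6 145.3]
eyeA [ 499.  -147.9]
tailA [ 395.5 -157.4]
finA [ 436.  -136.5]
knob [554.5 182.3]
b2 [603.4  94.8]
```

Emit:
jog_arm(
  plan=[0, 0, -20, 0, 0, 0.04, -1, 0, 1, -30, 0, 0, 0.05, -1, 0, 0, -35, 0, 0, 0.05, -1, 0, 0, -35, 0, 0, 0.047, -1, 0, 0, -25, 0, 0, 0, -1, 0, 0, -12, 0, 0, 0, -1, 0, 0, -8, 0, 0, 0, -1, 0, 0, 0, 0, 0, 0, -1, 0, 0, 0, 0, 0, 0, -1],
  force=45,
)

```text
time_s: 9.2
tool_pos: [0.4339, 0.1501, 0.0266]
eef_rot: [-0.073, 0.997, 0.0, 0.0]
ft_force: [-0.1, -0.4, 0.3]
opening: 0.0855
finger_force: 0.0
```

Emit:
jog_arm(
  plan=[0, 0, 0, 0, 0, 0, 1, 0, 0, 0, 0, 0, 0, 1, 0, 0, 0, 0, 0, 0, 1, 0, 0, 0, 0, 0, 0, 1, 0, 0, 0, 0, 0, 0, 1, 0, 0, 0, 0, 0, 0, 1, 0, 0, 0, 0, 0, 0, 1, 0, 0, 0, 0, 0, 0, 1],
)

```text
time_s: 10.0
tool_pos: [0.4333, 0.1499, 0.0269]
eef_rot: [-0.073, 0.997, -0.0, 0.0]
ft_force: [-1.8, -0.5, 4.8]
opening: 0.0131
finger_force: 46.8
```

Emit:
jog_arm(
  plan=[5, -10, 0, 0, 0, -0.01, 1, 9, -18, 0, 0, 0, -0.02, 1, 9, -20, 0, 0, 0, -0.02, 1, 9, -20, 0, 0, 0, -0.03, 1, 9, -20, 0, 0, 0, -0.03, 1, 9, -20, 0, 0, 0, -0.03, 1, 9, -20, 0, 0, 0, -0.02, 1, 9, -20, 0, 0, 0, -0.027, 1, 8, -12, 0, 0, 0, 0, 1, 4, -6, 0, 0, 0, 0, 1, 0, 0, 0, 0, 0, 0, 1, 0, 0, 0, 0, 0, 0, 1],
)

```text
time_s: 11.2
tool_pos: [0.5132, -0.0162, 0.0268]
eef_rot: [0.021, 1.0, 0.0, 0.0]
ft_force: [-2.6, -0.5, 5.5]
opening: 0.0134
finger_force: 47.1
```

Run:
```python
from h import *
im,o=snap("wrist","w4"); print(o["tool_pos"],o["eef_rot"],o["time_s"],o["ft_force"],o["opening"])
cv2.imwrite("pics/w4.png",cv2.resize(im[160:360,140:420],(800,571),interpolation=cv2.INTER_CUBIC))
```

```text
[ 0.5131893  -0.01624053  0.02683756] [2.06101504e-02 9.99787519e-01 3.71317827e-04 3.16398624e-05] 11.2 [-2.57616393 -0.45382746  5.51606645] 0.013429723919983635
```

View pics/w4.png

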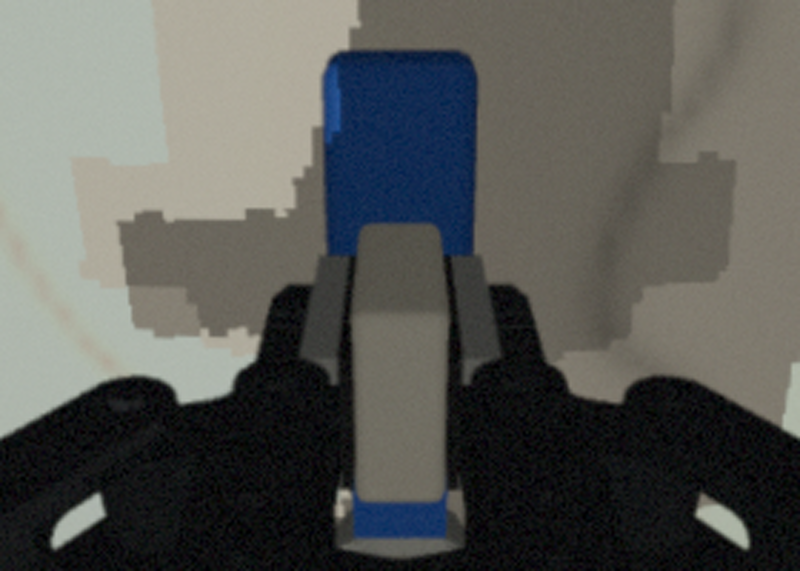

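Run:
```python
from h import *
import pickle
o=pickle.load(open("w4.pkl","rb"))
V=lambda u,v:(140+u*.35,160+v*.35)
for k,q,z in [("fin rear top",(400,311),48),("fin front top",(400,500),48),("fin rear bottom",(400,224),14),("tail top",(400,62),14)]:
    print(k,plane("wrist",V(*q),z/1000,o)[:2])
for f,l in [("w1",[(318,404),(427,405)]),("w3",[(341,484)])]:
    o=pickle.load(open(f+".pkl","rb"))
    for q in l: print(f,plane("wrist",(q[0]*.7,q[1]*.7),.03,o)[:2])
```

```text
fin rear top [499.2 -15. ]
fin front top [532.5 -16.4]
fin rear bottom [499.9 -15. ]
tail top [471.7 -13.8]
w1 [622.9 -20.2]
w1 [627.4  90.2]
w3 [605.6  94.5]
```

Emit:
jog_arm(
  plan=[6, 0, 0, 0, 0, 0, 1, 8, 0, 0, 0, 0, 0, 1, 8, -0.5, 0, 0, 0, 0, 1, 8, -0.5, 0, 0, 0, 0, 1, 7, -0.5, 0, 0, 0, 0, 1, 5, -0.3, 0, 0, 0, 0, 1, 0, 0, 0, 0, 0, 0, 1, 0, 0, 0, 0, 0, 0, 1],
)

```text
time_s: 12.05
tool_pos: [0.552, -0.0179, 0.027]
eef_rot: [0.02, 1.0, 0.0, -0.003]
ft_force: [-9.4, 0.8, 14.2]
opening: 0.013
finger_force: 48.3
```

Emit:
jog_arm(
  plan=[2, 0, 0, 0, 0, 0, 1, 0, 0, 0, 0, 0, 0, 1],
)

```text
time_s: 12.25
tool_pos: [0.5521, -0.018, 0.0271]
eef_rot: [0.021, 1.0, 0.0, -0.005]
ft_force: [-15.2, 0.2, 18.0]
opening: 0.0136
finger_force: 48.9
```

Emit:
jog_arm(
  plan=[2, 0, 0, 0, 0, 0, 1, 0, 0, 0, 0, 0, 0, 1],
)

```text
time_s: 12.45
tool_pos: [0.5541, -0.018, 0.0271]
eef_rot: [0.021, 1.0, 0.0, -0.005]
ft_force: [-10.8, 0.7, 13.8]
opening: 0.0132
finger_force: 48.5
```

Emit:
jog_arm(
  plan=[2, 0, 0, 0, 0, 0, 1, 0, 0, 0, 0, 0, 0, 1],
)

```text
time_s: 12.65
tool_pos: [0.5575, -0.018, 0.027]
eef_rot: [0.021, 1.0, 0.0, -0.003]
ft_force: [-12.0, 0.3, 14.4]
opening: 0.0131
finger_force: 48.3
```

```bash
cat > tail.py <<'E'
from h import *
import sys
def blue_top(im):
    b=im.astype(int); m=(b[...,0]-b[...,2]>40)&(b[...,0]>60)
    m[:, :180]=0; m[:,380:]=0; m[300:]=0
    n,l,s,c=cv2.connectedComponentsWithStats(m.astype(np.uint8))
    k=1+np.argmax(s[1:,4]); return s[k],c[k]
if __name__=="__main__":
    im,o=snap("wrist",sys.argv[1]); print(blue_top(cv2.imread("w4_raw.png")),blue_top(im),np.round(o["tool_pos"]*1000,1),np.round(o["ft_force"],1))
    s=bot.capture("side"); cv2.imwrite("side_"+sys.argv[1]+".png",s)
    cv2.imwrite("pics/s_"+sys.argv[1]+".png",cv2.resize(s[170:290,250:430],(800,533),interpolation=cv2.INTER_CUBIC))
E
python3 tail.py w5
```

```text
(array([ 253,  179,   54,   70, 3239], dtype=int32), array([279.42760111, 210.71657919])) (array([ 253,  178,   54,   71, 3244], dtype=int32), array([279.46670777, 210.65228113])) [557.5 -18.   27. ] [-12.    0.3  14.4]
```

View pics/s_w5.png

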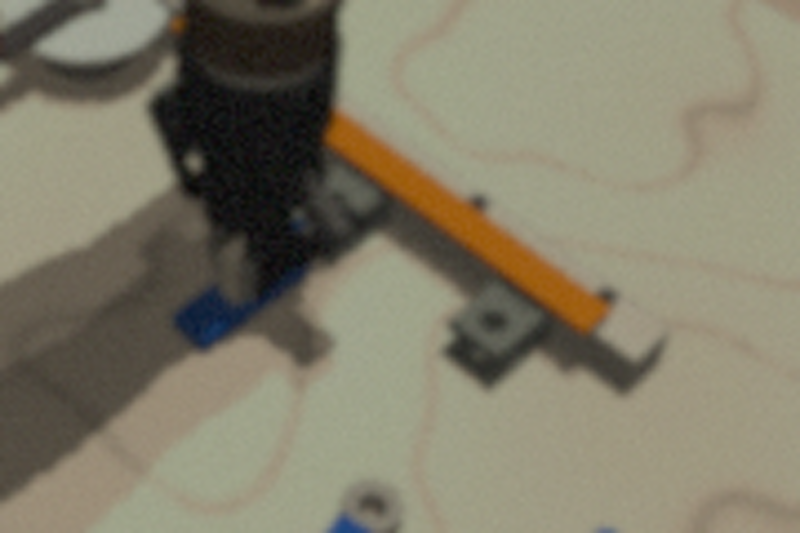

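The hook hasn't slipped in the grip and its eye is entering the middle bracket; the drag is friction. I'll continue to the wall.

Emit:
jog_arm(
  plan=[2, 0, 0.3, 0, 0, 0, 1, 0, 0, 0, 0, 0, 0, 1],
)

```text
time_s: 12.95
tool_pos: [0.5606, -0.0181, 0.027]
eef_rot: [0.021, 1.0, 0.0, -0.002]
ft_force: [-7.2, -0.3, 9.9]
opening: 0.0131
finger_force: 47.6
```

Emit:
jog_arm(
  plan=[2, 0, 0, 0, 0, 0, 1, 0, 0, 0, 0, 0, 0, 1],
)

```text
time_s: 13.15
tool_pos: [0.5614, -0.0181, 0.027]
eef_rot: [0.021, 1.0, -0.0, -0.003]
ft_force: [-9.2, 0.6, 11.4]
opening: 0.0133
finger_force: 48.1
```

Emit:
jog_arm(
  plan=[1.5, 0, 0, 0, 0, 0, 1, 0, 0, 0, 0, 0, 0, 1],
)

```text
time_s: 13.35
tool_pos: [0.5624, -0.0181, 0.027]
eef_rot: [0.021, 1.0, -0.0, -0.004]
ft_force: [-11.0, -0.7, 15.0]
opening: 0.0131
finger_force: 48.4
```

Emit:
jog_arm(
  plan=[1.5, 0, 0, 0, 0, 0, 1, 0, 0, 0, 0, 0, 0, 1],
)

```text
time_s: 13.55
tool_pos: [0.5624, -0.0181, 0.027]
eef_rot: [0.021, 1.0, -0.0, -0.005]
ft_force: [-15.5, 0.2, 17.3]
opening: 0.0133
finger_force: 48.9
```

Emit:
jog_arm(
  plan=[1.5, 0, 0, 0, 0, 0, 1, 0, 0, 0, 0, 0, 0, 1],
)

```text
time_s: 13.75
tool_pos: [0.5625, -0.0181, 0.0271]
eef_rot: [0.021, 1.0, -0.0, -0.007]
ft_force: [-18.8, -0.0, 20.6]
opening: 0.0132
finger_force: 49.4
```

Emit:
jog_arm(
  plan=[1.5, 0, 0, 0, 0, 0, 1, 0, 0, 0, 0, 0, 0, 1],
)

```text
time_s: 13.95
tool_pos: [0.5625, -0.0181, 0.0271]
eef_rot: [0.021, 1.0, -0.0, -0.008]
ft_force: [-22.4, -0.5, 24.5]
opening: 0.0133
finger_force: 49.9
```

Emit:
jog_arm(
  plan=[-4, 0, 0, 0, 0, 0, 1, -4, 0, 0, 0, 0, 0, 1, 0, 0, 0, 0, 0, 0, 1],
)

```text
time_s: 14.25
tool_pos: [0.562, -0.0181, 0.0269]
eef_rot: [0.021, 1.0, -0.0, -0.001]
ft_force: [-4.5, -0.3, 8.0]
opening: 0.0133
finger_force: 47.1
```

Emit:
jog_arm(
  plan=[-2.5, 0, 0, 0, 0, 0, 1, 0, 0, 0, 0, 0, 0, 1],
)

```text
time_s: 14.45
tool_pos: [0.5613, -0.0181, 0.0269]
eef_rot: [0.02, 1.0, -0.0, 0.001]
ft_force: [-0.7, -1.1, 1.8]
opening: 0.0132
finger_force: 46.6
```

Emit:
jog_arm(
  plan=[-0.6, 0, 0, 0, 0, 0, 1, 0, 0, 0, 0, 0, 0, 1],
)

```text
time_s: 14.65
tool_pos: [0.561, -0.018, 0.0269]
eef_rot: [0.02, 1.0, -0.0, 0.001]
ft_force: [1.0, -0.4, 1.0]
opening: 0.0132
finger_force: 46.4
```

Emit:
jog_arm(
  plan=[0, 0, 0, 0, 0, 0, 0.6, 0, 0, 0, 0, 0, 0, 0, 0, 0, 0, 0, 0, 0, -1, 0, 0, 0, 0, 0, 0, -1, 0, 0, 0, 0, 0, 0, -1, 0, 0, 0, 0, 0, 0, -1, 0, 0, 15, 0, 0, 0, -1, -8, -2, 25, 0, 0, 0, -1, -15, -6, 30, 0, 0, 0, -1, -15, -6, 30, 0, 0, 0, -1, -10, -8, 20, 0, 0, 0, -1, 0, 0, 0, 0, 0, 0, -1],
)

```text
time_s: 15.85
tool_pos: [0.5131, -0.0407, 0.1502]
eef_rot: [0.021, 1.0, -0.0, 0.003]
ft_force: [0.8, -0.0, -0.1]
opening: 0.0858
finger_force: 0.0
```

Run:
```python
from h import *
im,o=snap("wrist","w6"); print(o["tool_pos"],o["eef_rot"],o["time_s"],o["ft_force"],o["opening"])
cv2.imwrite("pics/w6.png",cv2.resize(im,(800,600),interpolation=cv2.INTER_CUBIC))
```

```text
[ 0.51312404 -0.04073537  0.15020799] [ 2.09887952e-02  9.99775164e-01 -3.15834601e-04  2.99857826e-03] 15.85 [ 0.78456896 -0.03535917 -0.06935418] 0.08575067664721982
```

View pics/w6.png

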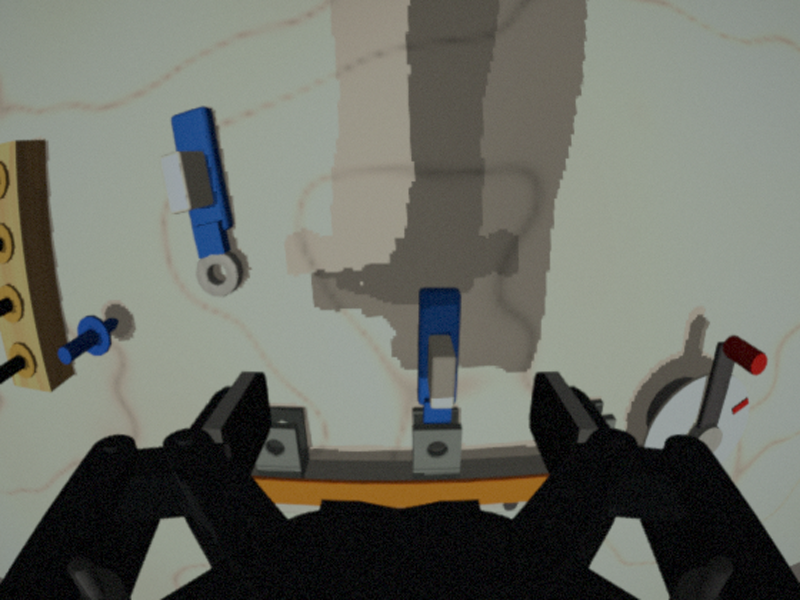

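Hook B is seated: bracket holes at (437,449) and (276,448), hook A's eye at (219,271) and tail at (193,112).

Run:
```python
from h import *
import pickle
o=pickle.load(open("w6.pkl","rb")); im=cv2.imread("w6_raw.png")
V=lambda u,v:(u*.7,v*.7)
for k,q,z in [("b0",(276,448),30),("b1",(437,449),30),("eyeA",(219,271),20),("tailA",(193,110),14),("pA1",(27,357),39),("pA2",(11,303),39),("finAtop",(173,183),48)]:
    print(k,plane("wrist",V(*q),z/1000,o)[:2])
a=cv2.resize(im[60:220,110:190],(300,600),interpolation=cv2.INTER_CUBIC)
b=cv2.resize(im[270:350,160:340],(500,222),interpolation=cv2.INTER_CUBIC)
c=np.zeros((600,800,3),np.uint8);c[:,:300]=a;c[:222,300:]=b;c[222:444,300:]=cv2.convertScaleAbs(b,alpha=2.5)
cv2.imwrite("pics/w6c.png",c)
```

```text
b0 [ 620.6 -129. ]
b1 [623.2 -19.9]
eyeA [ 498.3 -151.3]
tailA [ 397.1 -161.7]
pA1 [ 549.8 -324.4]
pA2 [ 506.7 -326.7]
finAtop [ 440.9 -161.6]
```

View pics/w6c.png

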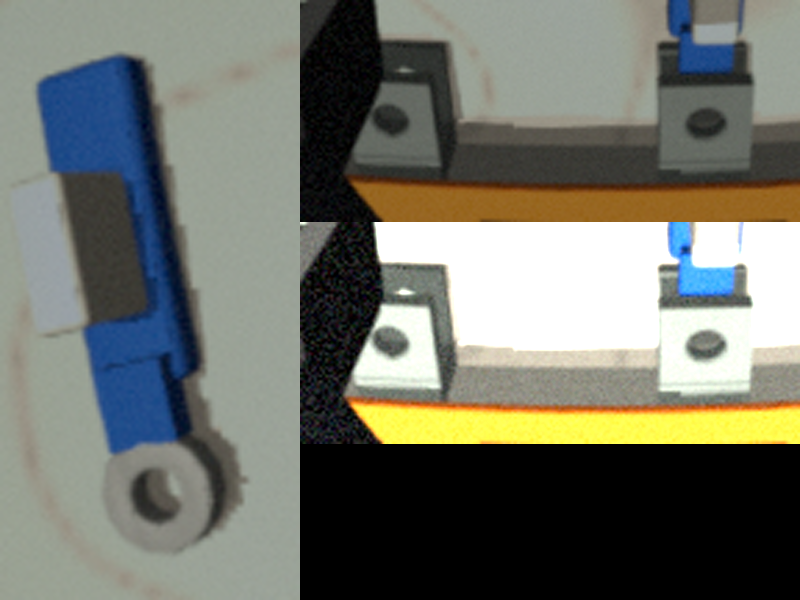

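Emit:
jog_arm(
  plan=[-13, -21, 0, 0, 0, 0.03, -1, -15, -24, 0, 0, 0, 0.03, -1, -15, -24, 0, 0, 0, 0.03, -1, -15, -24, -20, 0, 0, 0.03, -1, -15, -24, -25, 0, 0, 0.03, -1, 0, 0, -30, 0, 0, 0, -1, 0, 0, -25, 0, 0, 0, -1, 0, 0, -15, 0, 0, 0, -1, 0, 0, -8, 0, 0, 0, -1, 0, 0, 0, 0, 0, 0, -1, 0, 0, 0, 0, 0, 0, -1],
)

```text
time_s: 17.0
tool_pos: [0.4394, -0.1568, 0.0238]
eef_rot: [-0.055, 0.998, 0.0, -0.0]
ft_force: [-0.4, -0.3, -0.6]
opening: 0.0857
finger_force: 0.0
```

Emit:
jog_arm(
  plan=[0, 0, 0, 0, 0, 0, 1, 0, 0, 0, 0, 0, 0, 1, 0, 0, 0, 0, 0, 0, 1, 0, 0, 0, 0, 0, 0, 1, 0, 0, 0, 0, 0, 0, 1, 0, 0, 0, 0, 0, 0, 1, 0, 0, 0, 0, 0, 0, 1, 0, 0, 0, 0, 0, 0, 1],
)

```text
time_s: 17.8
tool_pos: [0.4395, -0.1573, 0.0243]
eef_rot: [-0.054, 0.999, -0.0, 0.001]
ft_force: [-1.3, -1.2, 5.9]
opening: 0.0131
finger_force: 44.8
```

Run:
```python
from tail import *
im,o=snap("wrist","w7"); print(blue_top(im),np.round(o["tool_pos"]*1000,1),np.round(o["ft_force"],1),o["eef_rot"])
```

```text
(array([ 253,  175,   54,   74, 3456], dtype=int32), array([279.5240162, 207.7728588])) [ 439.5 -157.3   24.3] [-1.3 -1.2  5.9] [-5.44782691e-02  9.98514704e-01 -4.51356446e-04  5.48040976e-04]
```

Emit:
jog_arm(
  plan=[6, 3, 0.5, 0, 0, -0.02, 1, 10, 5, 0, 0, 0, -0.03, 1, 12, 6, 0, 0, 0, -0.03, 1, 13, 6, 0, 0, 0, -0.03, 1, 13, 6, 0, 0, 0, -0.03, 1, 10, 5, 0, 0, 0, -0.01, 1, 4, 0, 0, 0, 0, 0, 1, 0, 0, 0, 0, 0, 0, 1, 0, 0, 0, 0, 0, 0, 1],
)

```text
time_s: 18.75
tool_pos: [0.5048, -0.1253, 0.0244]
eef_rot: [0.02, 1.0, 0.0, -0.002]
ft_force: [-6.6, 0.9, 9.5]
opening: 0.0134
finger_force: 45.5
```

Emit:
jog_arm(
  plan=[8, -0.5, 0, 0, 0, 0, 1, 10, -0.5, 0, 0, 0, 0, 1, 10, -0.5, 0, 0, 0, 0, 1, 8, -0.5, 0, 0, 0, 0, 1, 0, 0, 0, 0, 0, 0, 1, 0, 0, 0, 0, 0, 0, 1],
)

```text
time_s: 19.35
tool_pos: [0.542, -0.1276, 0.0244]
eef_rot: [0.02, 1.0, 0.0, -0.001]
ft_force: [-2.3, -0.1, 5.9]
opening: 0.0134
finger_force: 45.2
```

Emit:
jog_arm(
  plan=[5, 0, 0, 0, 0, 0, 1, 5, 0, 0, 0, 0, 0, 1, 0, 0, 0, 0, 0, 0, 1],
)

```text
time_s: 19.65
tool_pos: [0.551, -0.1276, 0.0244]
eef_rot: [0.02, 1.0, 0.0, -0.002]
ft_force: [-5.5, -0.1, 8.6]
opening: 0.0133
finger_force: 45.4
```

Emit:
jog_arm(
  plan=[4, 0, 0, 0, 0, 0, 1, 0, 0, 0, 0, 0, 0, 1],
)

```text
time_s: 19.85
tool_pos: [0.554, -0.1275, 0.0245]
eef_rot: [0.021, 1.0, 0.0, -0.003]
ft_force: [-7.8, -0.7, 11.6]
opening: 0.0131
finger_force: 45.7
```

Emit:
jog_arm(
  plan=[4, 0, 0, 0, 0, 0, 1, 0, 0, 0, 0, 0, 0, 1],
)

```text
time_s: 20.05
tool_pos: [0.5582, -0.1275, 0.0245]
eef_rot: [0.021, 1.0, 0.0, -0.003]
ft_force: [-8.9, -0.0, 10.9]
opening: 0.0135
finger_force: 45.6
```

Emit:
jog_arm(
  plan=[3, 0, 0, 0, 0, 0, 1, 0, 0, 0, 0, 0, 0, 1],
)

```text
time_s: 20.25
tool_pos: [0.5609, -0.1276, 0.0245]
eef_rot: [0.021, 1.0, 0.0, -0.003]
ft_force: [-9.1, 0.5, 11.5]
opening: 0.0133
finger_force: 45.7
```

Emit:
jog_arm(
  plan=[2, 0, 0, 0, 0, 0, 1, 0, 0, 0, 0, 0, 0, 1],
)

```text
time_s: 20.45
tool_pos: [0.5613, -0.1275, 0.0245]
eef_rot: [0.021, 1.0, 0.0, -0.004]
ft_force: [-12.1, -0.6, 15.4]
opening: 0.0134
finger_force: 46.4
```

Emit:
jog_arm(
  plan=[2, 0, 0, 0, 0, 0, 1, 0, 0, 0, 0, 0, 0, 1],
)

```text
time_s: 20.65
tool_pos: [0.5613, -0.1275, 0.0246]
eef_rot: [0.021, 1.0, 0.0, -0.006]
ft_force: [-17.8, 0.1, 19.8]
opening: 0.0133
finger_force: 47.0
```

Emit:
jog_arm(
  plan=[2, 0, 0, 0, 0, 0, 1, 0, 0, 0, 0, 0, 0, 1],
)

```text
time_s: 20.85
tool_pos: [0.5614, -0.1275, 0.0246]
eef_rot: [0.021, 1.0, 0.0, -0.008]
ft_force: [-22.2, 0.8, 24.5]
opening: 0.0133
finger_force: 47.6
```

Wall at 561.4; target 559.9.

Emit:
jog_arm(
  plan=[-4, 0, 0, 0, 0, 0, 1, -4, 0, 0, 0, 0, 0, 1, 0, 0, 0, 0, 0, 0, 1],
)

```text
time_s: 21.15
tool_pos: [0.5607, -0.1276, 0.0244]
eef_rot: [0.02, 1.0, 0.0, -0.001]
ft_force: [-4.8, 0.6, 6.7]
opening: 0.0132
finger_force: 45.1
```

Emit:
jog_arm(
  plan=[-2.5, 0, 0, 0, 0, 0, 1, 0, 0, 0, 0, 0, 0, 1],
)

```text
time_s: 21.35
tool_pos: [0.56, -0.1277, 0.0244]
eef_rot: [0.02, 1.0, 0.0, 0.0]
ft_force: [0.7, 1.1, 2.4]
opening: 0.0134
finger_force: 44.6
```

Emit:
jog_arm(
  plan=[0, 0, 0, 0, 0, 0, 0.6, 0, 0, 0, 0, 0, 0, 0, 0, 0, 0, 0, 0, 0, -1, 0, 0, 0, 0, 0, 0, -1, 0, 0, 0, 0, 0, 0, -1, 0, 0, 0, 0, 0, 0, -1, 0, 0, 15, 0, 0, 0, -1, 0, 0, 25, 0, 0, 0, -1, -2, -10, 30, 0, 0, 0, -1, -8, -20, 35, 0, 0, 0, -1, -10, -25, 35, 0, 0, 0, -1, -10, -25, 30, 0, 0, 0, -1],
)

```text
time_s: 22.55
tool_pos: [0.5295, -0.2085, 0.1964]
eef_rot: [0.02, 1.0, -0.0, 0.001]
ft_force: [0.4, -1.1, -0.0]
opening: 0.0856
finger_force: 0.0
```

Emit:
jog_arm(
  plan=[-12, -25, 0, 0, 0, 0, -1, -12, -25, 0, 0, 0, 0, -1, -12, -25, 0, 0, 0, 0, -1, -10, -25, 0, 0, 0, 0, -1, -4, -15, 0, 0, 0, 0, -1, 0, 0, 0, 0, 0, 0, -1, 0, 0, 0, 0, 0, 0, -1],
)

```text
time_s: 23.25
tool_pos: [0.4797, -0.3226, 0.1941]
eef_rot: [0.021, 1.0, 0.0, -0.0]
ft_force: [0.3, 0.4, 0.3]
opening: 0.0852
finger_force: 0.0
```

Run:
```python
from h import *
im,o=snap("wrist","w8"); print(o["tool_pos"],o["eef_rot"],o["time_s"],o["ft_force"],o["opening"])
cv2.imwrite("pics/w8.png",cv2.resize(im,(800,600),interpolation=cv2.INTER_CUBIC))
```

```text
[ 0.47968481 -0.32260058  0.19412704] [ 2.05439218e-02  9.99788874e-01  3.93050901e-04 -5.13591486e-06] 23.25 [0.27297484 0.40998721 0.27081031] 0.08517606030826745
```

View pics/w8.png

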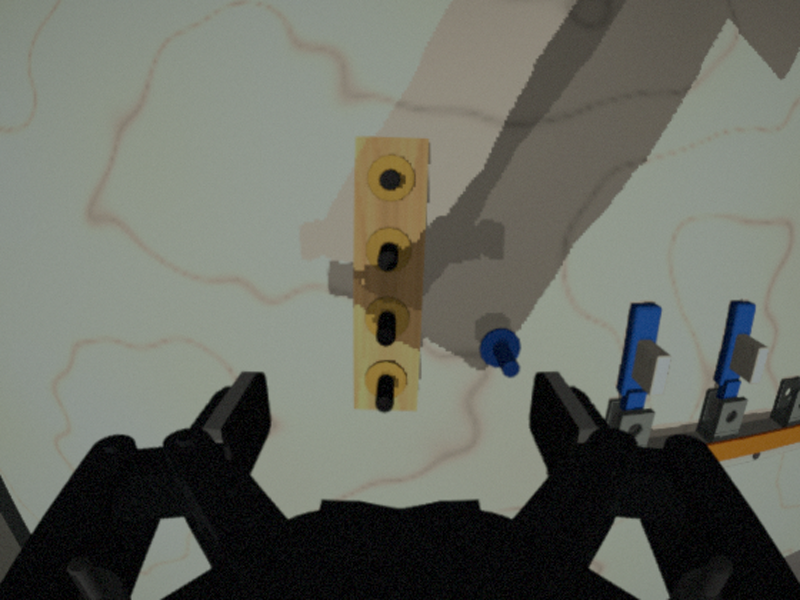

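Pins in the holder: stem tops at (390,180), (388,260), (387,335), (385,402); collars at (391,177), (389,249), (387,317), (386,380). Both hooks sit in brackets at the right.

Run:
```python
from h import *
import pickle
o=pickle.load(open("w8.pkl","rb")); im=cv2.imread("w8_raw.png")
V=lambda u,v:(u*.7,v*.7)
for i,(a,b) in enumerate([((390,180),(391,177)),((388,260),(389,249)),((387,335),(387,317)),((385,402),(386,380))]):
    print(4-i,plane("wrist",V(*a),.072,o)[:2],plane("wrist",V(*b),.038,o)[:2])
for c in [(355,138),(428,138),(418,409),(355,409)]: print(plane("wrist",V(*c),.034,o)[:2])
for k,q in [("b0",(635,428)),("b1",(731,415))]: print(k,plane("wrist",V(*q),.03,o)[:2])
```

```text
4 [ 416.  -324.6] [ 415.3 -324.6]
3 [ 461.  -327.7] [ 461.  -327.9]
2 [ 506.3 -330.5] [ 506.6 -331.4]
1 [ 551.8 -334.1] [ 553.2 -334.4]
[ 389.4 -346.2]
[ 391.4 -300.5]
[ 580.1 -312.5]
[ 578.4 -358.6]
b0 [ 618.1 -129.9]
b1 [622.1 -20.3]
```

Emit:
jog_arm(
  plan=[-9, -3, -20, 0, 0, 0, -1, -10, -2, -30, 0, 0, 0, -1, 0, 0, -35, 0, 0, 0, -1, 0, 0, -30, 0, 0, 0, -1, 0, 0, -18, 0, 0, 0, -1, 0, 0, -10, 0, 0, 0, -1, 0, 0, 0, 0, 0, 0, -1, 0, 0, 0, 0, 0, 0, -1],
)

```text
time_s: 24.1
tool_pos: [0.4614, -0.3278, 0.0521]
eef_rot: [0.02, 1.0, -0.0, 0.001]
ft_force: [0.4, -0.8, 0.0]
opening: 0.0856
finger_force: 0.0
```

Emit:
jog_arm(
  plan=[0, 0, 0, 0, 0, 0, 1, 0, 0, 0, 0, 0, 0, 1, 0, 0, 0, 0, 0, 0, 1, 0, 0, 0, 0, 0, 0, 1, 0, 0, 0, 0, 0, 0, 1, 0, 0, 0, 0, 0, 0, 1, 0, 0, 0, 0, 0, 0, 1, 0, 0, 0, 0, 0, 0, 1],
  force=45,
)

```text
time_s: 24.9
tool_pos: [0.4607, -0.3281, 0.0517]
eef_rot: [0.02, 1.0, -0.0, 0.0]
ft_force: [-0.9, 0.9, 3.1]
opening: 0.0107
finger_force: 43.8
```

Emit:
jog_arm(
  plan=[0, 0, 10, 0, 0, 0, 1, 0, 0, 20, 0, 0, 0, 1, 0, 0, 25, 0, 0, 0, 1, 0, 0, 20, 0, 0, 0, 1, 0, 0, 0, 0, 0, 0, 1, 0, 0, 0, 0, 0, 0, 1],
)

```text
time_s: 25.5
tool_pos: [0.4606, -0.3279, 0.1266]
eef_rot: [0.02, 1.0, -0.0, 0.0]
ft_force: [-0.0, 0.6, -0.6]
opening: 0.0106
finger_force: 44.2
```

Emit:
jog_arm(
  plan=[8, 10, 0, 0, 0, 0, 1, 15, 19, 0, 0, 0, 0, 1, 16, 20, 0, 0, 0, 0, 1, 16, 20, 0, 0, 0, 0, 1, 16, 20, 0, 0, 0, 0, 1, 16, 20, 0, 0, 0, 0, 1, 16, 20, 0, 0, 0, 0, 1, 16, 20, 0, 0, 0, 0, 1, 16, 20, 0, 0, 0, 0, 1, 14, 18, 0, 0, 0, 0, 1, 8, 10, 0, 0, 0, 0, 1, 0, 0, 0, 0, 0, 0, 1],
)

```text
time_s: 26.7
tool_pos: [0.6179, -0.1288, 0.1249]
eef_rot: [0.019, 1.0, 0.0, -0.001]
ft_force: [-0.6, -0.8, -0.5]
opening: 0.0107
finger_force: 44.2
```

Emit:
jog_arm(
  plan=[0, 0, 0, 0, 0, 0, 1, 0, 0, 0, 0, 0, 0, 1],
)

```text
time_s: 26.9
tool_pos: [0.6167, -0.1317, 0.126]
eef_rot: [0.021, 1.0, -0.0, -0.001]
ft_force: [-1.2, 0.2, 0.7]
opening: 0.0104
finger_force: 44.2
```

Emit:
jog_arm(
  plan=[2, 1.6, -10, 0, 0, 0, 1, 0, 0, -15, 0, 0, 0, 1, 0, 0, -15, 0, 0, 0, 1, 0, 0, -4, 0, 0, 0, 1, 0, 0, 0, 0, 0, 0, 1, 0, 0, 0, 0, 0, 0, 1],
)

```text
time_s: 27.5
tool_pos: [0.6198, -0.1297, 0.0827]
eef_rot: [0.021, 1.0, -0.0, 0.0]
ft_force: [0.6, 0.1, -0.1]
opening: 0.0106
finger_force: 44.2
```

Emit:
jog_arm(
  plan=[-1, -0.3, -3, 0, 0, 0, 1, 0, 0, -4, 0, 0, 0, 1, 0, 0, -3, 0, 0, 0, 1, 0, 0, 0, 0, 0, 0, 1],
)

```text
time_s: 27.9
tool_pos: [0.6181, -0.1295, 0.0718]
eef_rot: [0.02, 1.0, 0.0, -0.0]
ft_force: [-0.2, 0.3, -0.2]
opening: 0.0105
finger_force: 44.2
```

Emit:
jog_arm(
  plan=[0, 0, -3, 0, 0, 0, 1, 0, 0, -3, 0, 0, 0, 1, 0, 0, 0, 0, 0, 0, 1],
)

```text
time_s: 28.2
tool_pos: [0.6181, -0.1295, 0.0657]
eef_rot: [0.02, 1.0, 0.0, -0.001]
ft_force: [-1.1, 0.2, -0.5]
opening: 0.0105
finger_force: 44.2
```

Emit:
jog_arm(
  plan=[0, 0, -3, 0, 0, 0, 1, 0, 0, -3, 0, 0, 0, 1, 0, 0, 0, 0, 0, 0, 1],
)

```text
time_s: 28.5
tool_pos: [0.6181, -0.1296, 0.0597]
eef_rot: [0.02, 1.0, 0.0, -0.001]
ft_force: [-0.2, -0.5, -0.7]
opening: 0.0103
finger_force: 44.2
```

Emit:
jog_arm(
  plan=[0, 0, -3, 0, 0, 0, 1, 0, 0, -3, 0, 0, 0, 1, 0, 0, 0, 0, 0, 0, 1],
)

```text
time_s: 28.8
tool_pos: [0.6182, -0.1296, 0.0537]
eef_rot: [0.02, 1.0, 0.0, -0.0]
ft_force: [-0.5, 0.1, -0.3]
opening: 0.0104
finger_force: 44.2
```

Emit:
jog_arm(
  plan=[0, 0, -3, 0, 0, 0, 1, 0, 0, -2, 0, 0, 0, 1, 0, 0, 0, 0, 0, 0, 1],
)

```text
time_s: 29.1
tool_pos: [0.6182, -0.1296, 0.0489]
eef_rot: [0.02, 1.0, 0.0, -0.0]
ft_force: [-0.7, -0.0, -0.8]
opening: 0.0104
finger_force: 44.2
```

Emit:
jog_arm(
  plan=[0, 0, -1, 0, 0, 0, 1, 0, 0, -1, 0, 0, 0, 1, 0, 0, 0, 0, 0, 0, 1],
)

```text
time_s: 29.4
tool_pos: [0.6186, -0.1297, 0.0477]
eef_rot: [0.02, 1.0, -0.0, 0.0]
ft_force: [-0.0, 0.7, 2.0]
opening: 0.0103
finger_force: 44.5
```

Emit:
jog_arm(
  plan=[0, 0, 0, 0, 0, 0, 0.6, 0, 0, 0, 0, 0, 0, 0, 0, 0, 0, 0, 0, 0, -1, 0, 0, 0, 0, 0, 0, -1, 0, 0, 0, 0, 0, 0, -1, 0, 0, 0, 0, 0, 0, -1, 0, 0, 15, 0, 0, 0, -1, 0, 0, 25, 0, 0, 0, -1, 0, 0, 30, 0, 0, 0, -1, 0, 0, 35, 0, 0, 0, -1, -10, -15, 30, 0, 0, 0, -1, -16, -20, 10, 0, 0, 0, -1],
)

```text
time_s: 30.6
tool_pos: [0.5949, -0.1646, 0.1966]
eef_rot: [0.019, 1.0, -0.001, 0.004]
ft_force: [0.1, -0.8, 0.7]
opening: 0.0853
finger_force: 0.0
```

Emit:
jog_arm(
  plan=[-16, -25, 0, 0, 0, 0, -1, -16, -25, 0, 0, 0, 0, -1, -16, -25, 0, 0, 0, 0, -1, -16, -25, 0, 0, 0, 0, -1, -16, -25, 0, 0, 0, 0, -1, -16, -20, 0, 0, 0, 0, -1, -10, -14, 0, 0, 0, 0, -1, 0, 0, 0, 0, 0, 0, -1, 0, 0, 0, 0, 0, 0, -1],
)

```text
time_s: 31.5
tool_pos: [0.4868, -0.3235, 0.1924]
eef_rot: [0.021, 1.0, 0.0, 0.0]
ft_force: [1.3, 0.5, -0.7]
opening: 0.0854
finger_force: 0.0
```

Run:
```python
from h import *
im,o=snap("wrist","w9"); print(o["tool_pos"],o["eef_rot"],o["time_s"],o["ft_force"],o["opening"])
s=bot.capture("side"); cv2.imwrite("side9.png",s)
a=cv2.resize(im,(420,315)); b=cv2.resize(s[150:270,260:410],(375,300),interpolation=cv2.INTER_CUBIC)
c=np.zeros((560,800,3),np.uint8); c[:315,:420]=a; c[:300,425:]=b
c[320:560,:]=cv2.resize(im[180:330,60:560],(800,240),interpolation=cv2.INTER_CUBIC)
cv2.imwrite("pics/w9.png",c)
```

```text
[ 0.48677066 -0.32346775  0.19235839] [2.05957524e-02 9.99787815e-01 2.55731909e-04 2.74312304e-04] 31.5 [ 1.29823275  0.49914008 -0.65777144] 0.08541062417119576
```

View pics/w9.png

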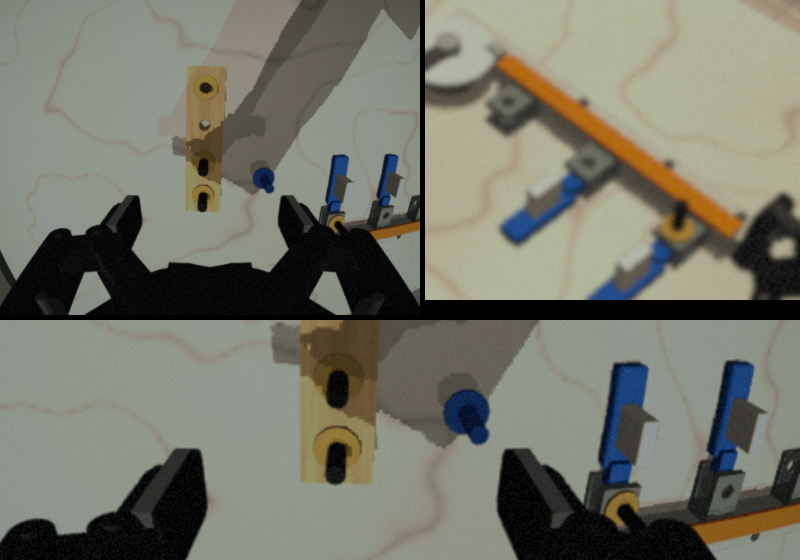

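The first pin is home in its bracket (the collar sits on the ear), and both hooks are straight. Next is the pin at (506,-331).

Emit:
jog_arm(
  plan=[9, -4, -20, 0, 0, 0, -1, 10, -3.5, -30, 0, 0, 0, -1, 0, 0, -35, 0, 0, 0, -1, 0, 0, -30, 0, 0, 0, -1, 0, 0, -17, 0, 0, 0, -1, 0, 0, -8, 0, 0, 0, -1, 0, 0, 0, 0, 0, 0, -1, 0, 0, 0, 0, 0, 0, -1],
)

```text
time_s: 32.4
tool_pos: [0.5066, -0.3311, 0.0533]
eef_rot: [0.02, 1.0, -0.0, 0.001]
ft_force: [0.9, 0.2, 0.8]
opening: 0.0855
finger_force: 0.0
```

Emit:
jog_arm(
  plan=[0, 0, 0, 0, 0, 0, 1, 0, 0, 0, 0, 0, 0, 1, 0, 0, 0, 0, 0, 0, 1, 0, 0, 0, 0, 0, 0, 1, 0, 0, 0, 0, 0, 0, 1, 0, 0, 0, 0, 0, 0, 1, 0, 0, 0, 0, 0, 0, 1, 0, 0, 0, 0, 0, 0, 1],
  force=45,
)

```text
time_s: 33.2
tool_pos: [0.5057, -0.3313, 0.0527]
eef_rot: [0.02, 1.0, -0.0, 0.0]
ft_force: [0.9, -0.2, 3.2]
opening: 0.0106
finger_force: 43.9
```

Emit:
jog_arm(
  plan=[0, 0, 10, 0, 0, 0, 1, 0, 0, 20, 0, 0, 0, 1, 0, 0, 30, 0, 0, 0, 1, 0, 0, 20, 0, 0, 0, 1, 0, 0, 0, 0, 0, 0, 1, 0, 0, 0, 0, 0, 0, 1],
)

```text
time_s: 33.8
tool_pos: [0.5056, -0.3311, 0.1326]
eef_rot: [0.02, 1.0, -0.0, 0.0]
ft_force: [0.1, 0.1, -1.7]
opening: 0.0105
finger_force: 44.2
```

Emit:
jog_arm(
  plan=[5, 12, 0, 0, 0, 0, 1, 8, 22, 0, 0, 0, 0, 1, 9, 24, 0, 0, 0, 0, 1, 9, 24, 0, 0, 0, 0, 1, 9, 24, 0, 0, 0, 0, 1, 9, 24, 0, 0, 0, 0, 1, 9, 24, 0, 0, 0, 0, 1, 9, 24, 0, 0, 0, 0, 1, 9, 24, 0, 0, 0, 0, 1, 9, 24, 0, 0, 0, 0, 1, 9, 24, 0, 0, 0, 0, 1, 9, 24, 0, 0, 0, 0, 1],
)

```text
time_s: 35.0
tool_pos: [0.6076, -0.0549, 0.1305]
eef_rot: [0.02, 1.0, 0.0, -0.002]
ft_force: [-0.5, -0.5, -0.2]
opening: 0.0105
finger_force: 44.2
```

Emit:
jog_arm(
  plan=[8, 20, 0, 0, 0, 0, 1, 6, 17, 0, 0, 0, 0, 1, 0, 0, 0, 0, 0, 0, 1, 0, 0, 0, 0, 0, 0, 1, 0, 0, 0, 0, 0, 0, 1],
)

```text
time_s: 35.5
tool_pos: [0.6219, -0.0207, 0.1319]
eef_rot: [0.021, 1.0, -0.0, -0.001]
ft_force: [-0.5, 0.2, -0.8]
opening: 0.0105
finger_force: 44.2
```

Emit:
jog_arm(
  plan=[0.5, 0.4, -10, 0, 0, 0, 1, 0, 0, -18, 0, 0, 0, 1, 0, 0, -15, 0, 0, 0, 1, 0, 0, -5, 0, 0, 0, 1, 0, 0, 0, 0, 0, 0, 1, 0, 0, 0, 0, 0, 0, 1],
)

```text
time_s: 36.1
tool_pos: [0.6233, -0.0201, 0.0847]
eef_rot: [0.021, 1.0, -0.0, 0.0]
ft_force: [0.1, 0.7, -0.4]
opening: 0.0103
finger_force: 44.2
```

Run:
```python
from h import *
s=bot.capture("side"); t=bot.capture("scene"); o=bot.get_obs()
s9=cv2.imread("side9.png")
c=np.zeros((600,800,3),np.uint8)
c[:300,:400]=cv2.resize(s9[170:260,270:390],(400,300),interpolation=cv2.INTER_CUBIC)
c[:300,400:]=cv2.resize(s[170:260,270:390],(400,300),interpolation=cv2.INTER_CUBIC)
c[300:,:]=cv2.resize(t[200:275,160:360],(800,300),interpolation=cv2.INTER_CUBIC)
cv2.imwrite("pics/c10.png",c); print(np.round(o["tool_pos"]*1000,1))
print(cv2.absdiff(s,s9)[195:235,300:340].mean())
```

```text
[623.7 -19.9  85.3]
51.234791666666666
```

View pics/c10.png

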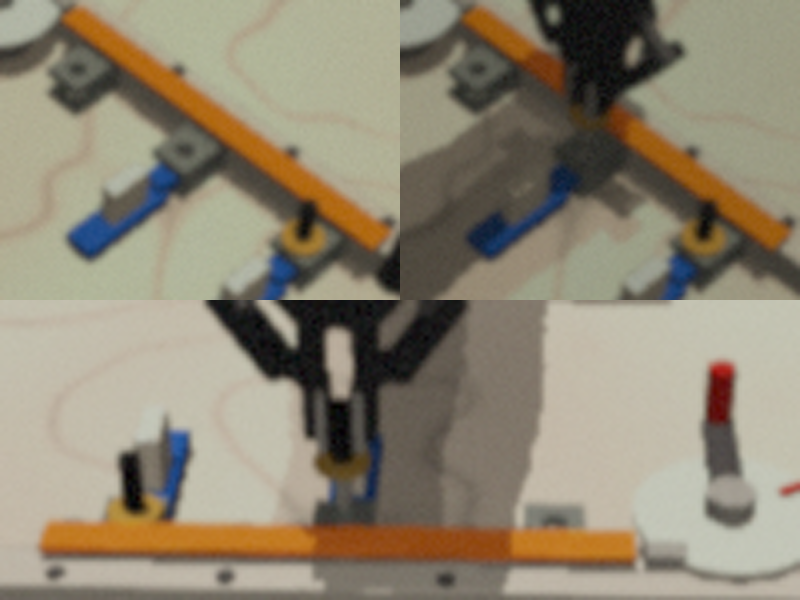

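Hook B hasn't moved and the pin is directly above its bracket. Inserting.

Emit:
jog_arm(
  plan=[-0.5, 0, -3, 0, 0, 0, 1, 0, 0, -4, 0, 0, 0, 1, 0, 0, -3, 0, 0, 0, 1, 0, 0, 0, 0, 0, 0, 1],
)

```text
time_s: 36.6
tool_pos: [0.622, -0.0196, 0.0736]
eef_rot: [0.02, 1.0, -0.0, -0.001]
ft_force: [-0.1, 0.7, -0.7]
opening: 0.0105
finger_force: 44.2
```

Emit:
jog_arm(
  plan=[0, 0, -3, 0, 0, 0, 1, 0, 0, -3, 0, 0, 0, 1, 0, 0, 0, 0, 0, 0, 1],
)

```text
time_s: 36.9
tool_pos: [0.6221, -0.0197, 0.0677]
eef_rot: [0.02, 1.0, 0.0, -0.001]
ft_force: [-0.5, -1.0, -1.3]
opening: 0.0107
finger_force: 44.2
```

Emit:
jog_arm(
  plan=[0, 0, -3, 0, 0, 0, 1, 0, 0, -3, 0, 0, 0, 1, 0, 0, 0, 0, 0, 0, 1],
)

```text
time_s: 37.2
tool_pos: [0.6221, -0.0197, 0.0617]
eef_rot: [0.02, 1.0, 0.0, -0.0]
ft_force: [0.7, 0.1, -0.5]
opening: 0.0106
finger_force: 44.2
```

Emit:
jog_arm(
  plan=[0, 0, -3, 0, 0, 0, 1, 0, 0, -3, 0, 0, 0, 1, 0, 0, 0, 0, 0, 0, 1],
)

```text
time_s: 37.5
tool_pos: [0.6221, -0.0197, 0.0557]
eef_rot: [0.02, 1.0, 0.0, -0.0]
ft_force: [0.4, 0.7, -0.8]
opening: 0.0104
finger_force: 44.2
```

Home at TCP z ≈ 48.7.

Emit:
jog_arm(
  plan=[0, 0, -3, 0, 0, 0, 1, 0, 0, -3, 0, 0, 0, 1, 0, 0, 0, 0, 0, 0, 1],
)

```text
time_s: 37.8
tool_pos: [0.6221, -0.0197, 0.0497]
eef_rot: [0.02, 1.0, 0.0, -0.0]
ft_force: [0.3, -0.5, 0.4]
opening: 0.0104
finger_force: 44.2
```

Emit:
jog_arm(
  plan=[0, 0, -1, 0, 0, 0, 1, 0, 0, -1, 0, 0, 0, 1, 0, 0, 0, 0, 0, 0, 1],
)

```text
time_s: 38.1
tool_pos: [0.6227, -0.0197, 0.0487]
eef_rot: [0.02, 1.0, -0.0, 0.0]
ft_force: [0.4, 0.1, 1.8]
opening: 0.0107
finger_force: 44.5
```

Emit:
jog_arm(
  plan=[0, 0, 0, 0, 0, 0, 0.6, 0, 0, 0, 0, 0, 0, 0, 0, 0, 0, 0, 0, 0, -1, 0, 0, 0, 0, 0, 0, -1, 0, 0, 0, 0, 0, 0, -1, 0, 0, 0, 0, 0, 0, -1, 0, 0, 15, 0, 0, 0, -1, 0, 0, 25, 0, 0, 0, -1, 0, 0, 30, 0, 0, 0, -1, 0, 0, 20, 0, 0, 0, -1, -5, 15, 10, 0, 0, 0, -1, -8, 24, 0, 0, 0, 0, -1],
)

```text
time_s: 39.3
tool_pos: [0.6105, 0.0193, 0.1501]
eef_rot: [0.022, 1.0, 0.0, 0.002]
ft_force: [-0.5, 0.9, -0.4]
opening: 0.0854
finger_force: 0.0
```

Emit:
jog_arm(
  plan=[-8, 24, 0, 0, 0, 0, -1, -8, 24, 0, 0, 0, 0, -1, -8, 24, 0, 0, 0, 0, -1, -8, 24, 0, 0, 0, 0, -1, -8, 22, 0, 0, 0, 0, -1, -8, 20, 0, 0, 0, 0, -1, -8, 16, 0, 0, 0, 0, -1, -2, 8, 0, 0, 0, 0, -1, 0, 0, 0, 0, 0, 0, -1, 0, 0, 0, 0, 0, 0, -1],
)

```text
time_s: 40.3
tool_pos: [0.5514, 0.1812, 0.148]
eef_rot: [0.02, 1.0, -0.0, -0.0]
ft_force: [-0.6, -0.8, 0.5]
opening: 0.0855
finger_force: 0.0
```

Run:
```python
from h import *
im,o=snap("wrist","w11"); print(np.round(o["tool_pos"]*1000,1),o["eef_rot"],o["time_s"])
b=im.astype(int); m=((b[...,2]-b[...,1]>50)&(b[...,0]<60)&(b[...,1]<60)).astype(np.uint8)
n,l,s,c=cv2.connectedComponentsWithStats(m)
for i in range(1,n):
    if s[i,4]>20: print(s[i],c[i])
t=bot.capture("side"); cv2.imwrite("side11.png",t)
```

```text
[551.4 181.2 148. ] [ 2.02780196e-02  9.99794337e-01 -2.52671653e-04 -1.47310450e-04] 40.3
[549  57  11  64 238] [553.99579832  89.03781513]
[270 220  21  21 321] [280.19003115 230.14018692]
[313 269  18  12  95] [321.41052632 274.51578947]
```

Run:
```python
from h import *
import pickle
o=pickle.load(open("w11.pkl","rb"))
for z in (.07,.08): print(plane("wrist",(280.2,230.1),z,o))
for z in (.015,.025,.032,.036): print(plane("wrist",(321.4,274.5),z,o))
# expected mark direction
H=np.array([628,178.]);f=-.041
for d in (0,60):
    a=np.radians(d);u=np.array([-np.cos(f),-np.sin(f)]);v=np.array([-np.sin(f),np.cos(f)])
    print(d,np.round(H+75*(np.cos(a)*u+np.sin(a)*v),1))
```

```text
[558.  181.8  70. ]
[554.3 181.9  80. ]
[624.5 217.8  15. ]
[619.1 216.5  25. ]
[615.3 215.7  32. ]
[613.1 215.2  36. ]
0 [553.1 181.1]
60 [593.2 244.4]
```

Emit:
jog_arm(
  plan=[2.6, 0.5, -20, 0, 0, 0, -1, 0, 0, -25, 0, 0, 0, -1, 0, 0, -22, 0, 0, 0, -1, 0, 0, -14, 0, 0, 0, -1, 0, 0, -5, 0, 0, 0, -1, 0, 0, 0, 0, 0, 0, -1, 0, 0, 0, 0, 0, 0, -1],
  force=30,
)

```text
time_s: 41.1
tool_pos: [0.5549, 0.1816, 0.0631]
eef_rot: [0.021, 1.0, 0.0, 0.001]
ft_force: [-0.2, 0.2, 0.4]
opening: 0.0857
finger_force: 0.0
```

Emit:
jog_arm(
  plan=[0, 0, 0, 0, 0, 0, 1, 0, 0, 0, 0, 0, 0, 1, 0, 0, 0, 0, 0, 0, 1, 0, 0, 0, 0, 0, 0, 1, 0, 0, 0, 0, 0, 0, 1, 0, 0, 0, 0, 0, 0, 1, 0, 0, 0, 0, 0, 0, 1, 0, 0, 0, 0, 0, 0, 1],
)

```text
time_s: 41.9
tool_pos: [0.5542, 0.1818, 0.0626]
eef_rot: [0.02, 1.0, 0.0, 0.0]
ft_force: [-0.3, -0.1, 2.5]
opening: 0.015
finger_force: 29.2
```

Run:
```python
from h import *
o=bot.get_obs(); print(np.round(o["tool_pos"]*1000,1),o["eef_rot"],o["joint_positions"].round(2))
H=np.array([628.7,o["tool_pos"][1]*1000-3.1]); p=o["tool_pos"][:2]*1000; q=p
for d in range(6,61,6):
    a=np.radians(-d); R=np.array([[np.cos(a),-np.sin(a)],[np.sin(a),np.cos(a)]]); n=H+R@(p-H); print(d,np.round(n-q,1),np.round(n,1)); q=n
```

```text
[554.2 181.8  62.6] [2.03944740e-02 9.99792000e-01 6.20348036e-05 1.33005826e-04] [ 0.32  0.53 -0.04  1.    0.    0.36]
6 [0.7 7.8] [554.9 189.6]
12 [1.5 7.7] [556.4 197.3]
18 [2.3 7.5] [558.8 204.7]
24 [3.1 7.2] [561.9 211.9]
30 [3.8 6.8] [565.7 218.7]
36 [4.5 6.4] [570.2 225. ]
42 [5.2 5.9] [575.4 230.9]
48 [5.7 5.3] [581.1 236.2]
54 [6.3 4.7] [587.4 240.8]
60 [6.7 4. ] [594.1 244.8]
```

Emit:
jog_arm(
  plan=[0.7, 7.8, 0, 0, 0, -0.1047, 1, 1.5, 7.7, 0, 0, 0, -0.1047, 1, 2.3, 7.5, 0, 0, 0, -0.1047, 1, 3.1, 7.2, 0, 0, 0, -0.1047, 1, 3.8, 6.8, 0, 0, 0, -0.1047, 1, 4.5, 6.4, 0, 0, 0, -0.1047, 1, 5.2, 5.9, 0, 0, 0, -0.1047, 1, 5.7, 5.3, 0, 0, 0, -0.1047, 1, 6.3, 4.7, 0, 0, 0, -0.1047, 1, 6.7, 4, 0, 0, 0, -0.1047, 1, 0, 0, 0, 0, 0, 0, 1, 0, 0, 0, 0, 0, 0, 1],
)

```text
time_s: 43.1
tool_pos: [0.5942, 0.2462, 0.0626]
eef_rot: [0.516, 0.856, 0.001, -0.0]
ft_force: [0.0, 3.8, 1.9]
opening: 0.0148
finger_force: 29.4
```

Emit:
jog_arm(
  plan=[0, 0, 0, 0, 0, 0, 1, 0, 0, 0, 0, 0, 0, 1, 0, 0, 0, 0, 0, 0, 1],
)

```text
time_s: 43.4
tool_pos: [0.594, 0.246, 0.0627]
eef_rot: [0.517, 0.856, 0.001, -0.0]
ft_force: [0.5, 5.6, 2.4]
opening: 0.0145
finger_force: 29.4
```

Emit:
jog_arm(
  plan=[0, 0, 0, 0, 0, 0, 0.6, 0, 0, 0, 0, 0, 0, 0, 0, 0, 0, 0, 0, 0, -1, 0, 0, 0, 0, 0, 0, -1, 0, 0, 0, 0, 0, 0, -1, 0, 0, 0, 0, 0, 0, -1, 0, 0, 15, 0, 0, 0, -1, 0, 0, 25, 0, 0, 0, -1, 0, 0, 35, 0, 0, 0, -1, 0, 0, 35, 0, 0, 0, -1],
)

```text
time_s: 44.4
tool_pos: [0.5934, 0.2448, 0.1729]
eef_rot: [0.517, 0.856, -0.001, -0.0]
ft_force: [0.3, -0.2, 0.5]
opening: 0.0857
finger_force: 0.0
```

Emit:
jog_arm(
  plan=[-12, -18, 10, 0, 0, 0.1, -1, -12, -18, 10, 0, 0, 0.1, -1, -12, -18, 10, 0, 0, 0.1, -1, -12, -18, 10, 0, 0, 0.1, -1, -12, -18, 10, 0, 0, 0.1, -1, -12, -18, 0, 0, 0, 0.1, -1, -12, -18, 0, 0, 0, 0.1, -1, -12, -14, 0, 0, 0, 0.1, -1, -12, -10, 0, 0, 0, 0.1, -1, 0, 0, 0, 0, 0, 0.1, -1, 0, 0, 0, 0, 0, 0.05, -1, 0, 0, 0, 0, 0, 0, -1],
)

```text
time_s: 45.6
tool_pos: [0.4858, 0.0949, 0.2226]
eef_rot: [0.019, 1.0, -0.0, 0.0]
ft_force: [0.6, 0.8, 0.7]
opening: 0.0852
finger_force: 0.0
```

Run:
```python
from h import *
im,o=snap("wrist","w12"); print(np.round(o["tool_pos"]*1000,1),o["eef_rot"],o["time_s"])
t=bot.capture("scene"); s=bot.capture("side"); cv2.imwrite("scene12.png",t); cv2.imwrite("side12.png",s)
b=im.astype(int); m=((b[...,2]-b[...,1]>50)&(b[...,0]<60)&(b[...,1]<60)).astype(np.uint8)
n,l,ss,c=cv2.connectedComponentsWithStats(m)
for i in range(1,n):
    if ss[i,4]>20: print(ss[i],c[i],plane("wrist",c[i],.08,o)[:2],plane("wrist",c[i],.045,o)[:2])
c=np.zeros((600,800,3),np.uint8)
c[:360,:480]=cv2.resize(im,(480,360),interpolation=cv2.INTER_AREA)
c[:360,480:]=cv2.resize(t[205:280,310:377],(320,360),interpolation=cv2.INTER_CUBIC)
c[360:,:400]=cv2.resize(t[225:285,165:265],(400,240),interpolation=cv2.INTER_CUBIC)
c[360:,400:]=cv2.resize(s[140:260,230:430],(400,240),interpolation=cv2.INTER_CUBIC)
cv2.imwrite("pics/c12.png",c)
```

```text
[485.8  94.9 222.6] [ 1.91132112e-02  9.99817296e-01 -1.46433673e-05  2.43096603e-04] 45.6
[550 139  10  49 144] [554.30555556 164.79861111] [456.2 409.5] [461.6 448.7]
[420 285  10  11  81] [424.72839506 289.40740741] [591.7 246. ] [614.2 264.6]
```

View pics/c12.png

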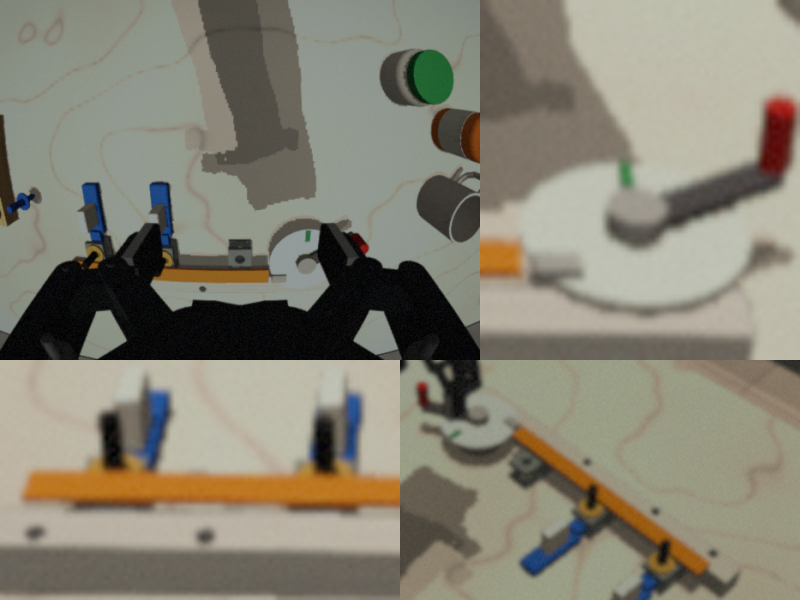

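```bash
python3 -c "
from workcell import bot
print(bot.sign_off())"
```

```text
the job is handed in; nothing more can be done
None
```

The job is handed in after 46 s of the 210 s allowed: I opened the lever to its stop, slid both hooks that were there into their own brackets with pins fully home, and set the lever to about 60 degrees (estimated from the gripper's pose) with the bar over the pin collars. I didn't touch the bottle, mug or tub.

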